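# Pack the steel lunch box and clip its lid down

## Task

Pack the lunch box: slide the divider upright and fully down into its guides, lay every mandarin that is there in the large compartment and every egg in the small one, all on the floor of the box and none above the rim. Then set the lid squarely on the rim and fold all four clip flaps down until each snaps under the rim and stays. Leave the other kitchen things where they are.

Things in the scene. Friction and masses are not known exactly. Their poses are not given: they have to be found in the camera images.
- lunch_box: Open steel box, 146 x 198 mm outside, 70 mm high, standing firmly on its rubber base (does not shift). Origin: centre of its underside; x across its short side, y along its long side, z up. Inside 140 (x) x 192 mm (y), walls 3, floor at z = 4, rim (where the lid rests) at z = 70. Round the rim a rolled lip stands out to x = +-84, y = +-110, z = 63.5 to 70 mm.
- box_slot (a point): On the box's floor, middle of the slot for the divider (box x = 0, y = +20 mm). The slot runs across the box along its x, between two pairs of upright ribs, one pair on each long wall; the ribs stand 12 mm into the box and reach up to 54 mm above its underside, and the gap between them is 15 mm.
- box_large (a point): On the floor, centre of the large compartment: 140 mm (x) by 110 mm (box y = -96 to +14 mm once the divider is in). For the mandarins.
- box_small (a point): On the floor, centre of the small compartment: 140 mm (x) by 70 mm (box y = +26 to +96 mm once the divider is in). For the eggs.
- divider_mid (a point): Centre of the divider, a loose hollow metal panel 132 mm long (its x), 12 mm thick (its y; the lowest 6 mm are 126 long, 10 thick) and 54 mm high (its z, up), 90 g. It starts standing on its long edge on the worktop, this point 27 mm above that edge. In the box it stands on the floor between the ribs, along the box's x; either way round fits.
- lid_grip (a point): Centre of the lid's grip bar (14 mm in x, 100 in y, 12 high; free space of 18 mm under it). The lid is loose plastic, 167 (x) x 219 mm (y), 0.2 to 0.4 kg, lying right way up. This point is 34 mm above the foot of its plug and 27 above the face that rests on the rim (97 above the box's underside when on). The plug, 7 mm deep, has 1.5 mm play all round; half a turn fits too.
- flap_a (a joint): Clip flap at the middle of the lid's +x side: hinge at lid x = +87.5 mm from lid_grip and 13 mm below it; 56 mm wide, 4 thick, 34 long. 0: snapped shut, hanging down, tooth under the box's lip; 1.57: level, outward; most 2.1. A weak spring lifts it to about 1.8. Pushed in 25 mm below its hinge by 3 to 8 N it snaps at about 0.2 rad and stays (reads -0.1 to 0.2).
- flap_b (a joint): Clip flap at the middle of the lid's +y side: hinge at lid y = +113.5 mm from lid_grip and 13 mm below it; 56 mm wide, 4 thick, 34 long. 0: snapped shut, hanging down, tooth under the box's lip; 1.57: level, outward; most 2.1. A weak spring lifts it to about 1.8. Pushed in 25 mm below its hinge by 3 to 8 N it snaps at about 0.2 rad and stays (reads -0.1 to 0.2).
- flap_c (a joint): Clip flap at the middle of the lid's -x side: hinge at lid x = -87.5 mm from lid_grip and 13 mm below it; 56 mm wide, 4 thick, 34 long. 0: snapped shut, hanging down, tooth under the box's lip; 1.57: level, outward; most 2.1. A weak spring lifts it to about 1.8. Pushed in 25 mm below its hinge by 3 to 8 N it snaps at about 0.2 rad and stays (reads -0.1 to 0.2).
- flap_d (a joint): Clip flap at the middle of the lid's -y side: hinge at lid y = -113.5 mm from lid_grip and 13 mm below it; 56 mm wide, 4 thick, 34 long. 0: snapped shut, hanging down, tooth under the box's lip; 1.57: level, outward; most 2.1. A weak spring lifts it to about 1.8. Pushed in 25 mm below its hinge by 3 to 8 N it snaps at about 0.2 rad and stays (reads -0.1 to 0.2).
- mandarin_1_mid (a point): Centre of a mandarin, about 61 mm across and 50 mm high, 80 g; lies on the worktop at the start (None if absent).
- mandarin_2_mid (a point): Centre of a mandarin, about 62 mm across and 55 mm high, 100 g; lies on the worktop at the start (None if absent).
- egg_1_mid (a point): Centre of a boiled egg, 58 mm long (its x), 45 mm thick, 58 g, lying on its side on the worktop at the start (None if absent).
- egg_2_mid (a point): Centre of a boiled egg, 58 mm long (its x), 45 mm thick, 58 g, lying on its side on the worktop at the start (None if absent).
- salt_shaker: Bystander: salt shaker, 44 x 44 x 90 mm; origin at the centre of its underside. Not part of the job.
- mug: Bystander: mug, 82 x 112 x 94 mm; origin at the centre of its underside. Not part of the job.
- clip_jar: Bystander: clip-top jar, 78 x 70 x 108 mm; origin at the centre of its underside. Not part of the job.

How it is judged:
By the outcome, as a careful person would: the job done as asked, in the order asked, and still so for the second after the job is handed in, with the robot touching nothing.
Of mandarin_1, mandarin_2, egg_1, egg_2 only 3 to 4 are there at a start; the rules pass over those that are not, and their reading is None.
At some moment in a run one of mandarin_1, mandarin_2 may be knocked a few centimetres aside while the robot is not near it.
It also fails if it takes over 192 s, if anything falls off the work surface, if the arm or the gripper's body presses on something with over 40 N, if the wrist force passes 120 N, or if a joint passes its speed limit or range.

## Robot

A 6-joint arm with a two-finger parallel gripper is mounted at the origin on a cart in front of the work surface, level with it; the furniture and walls round the work are solid. World frame = base frame: x ahead of the robot, y to its left, z up, the work surface at z = 0. Lengths are in m, angles in rad, forces in N, time in s.
With the tool pointing down it reaches from about 0.425 to 0.95 m from the base axis. Payload 3.5 kg.
Tool frame: the origin (TCP) lies at the very end of the fingers, on their centre line; the grasp point (between the pads) lies 19 mm behind it (ctrl.grip_point_offset is the distance from the TCP to the grasp point, in m); z points along the fingers, y is the line along which they close (so a half turn about z gives the same grasp; the last joint's range is limited). The gripper opens to 85 mm and grips with 20 to 120 N. Pads are 22 mm wide; open, the fingers measure 114 mm over their backs; the gripper's body (76 mm by 85 mm) begins 54 mm behind the grasp point. The pads swing forward as they close: fully open they stand 13 mm farther back than shut.
Start: joints at [-1.344, 0.286, 1.577, -0, 1.279, -0.15], TCP at [0.248, -0.628, 0.231] pointing down, gripper open.
Joint ranges: [-2.77, 2.77], [-0.9, 2.22], [0.21, 2.48], [-1.53, 4.67], [0.24, 2.81], [-2.84, 2.84]. Speed limits (rad/s): [2.79, 2.79, 3.14, 3.14, 3.14, 3.14].

## Interface

Orientations are given as a unit quaternion [x, y, z, w].
In Python, from plant import ctrl gives the robot as it stands. The module is installed in compiled form; this text tells all that it offers.
- The arm moves only by the shell command python3 -m pendant 'ROWS' [OPENING] [FORCE]. ROWS is JSON, a list of rows, each an object of numbers: "dx", "dy", "dz": the shift along the tool's x, y, z in cm; "twist": the turn about the tool's z in degrees. A call has 1 to 10 rows; each row is the pose to reach, as a shift and turn from the pose commanded when the call began, along the tool's axes at that moment; what a row does not reach only later rows make up. A row lasts 1/8 s, in which the tool goes at most 62.5 mm and 10.7 degrees, less where a joint would pass 70% of its speed; a pose out of reach is approached as far as the arm can. A call with a gripper value outside its range is refused whole. OPENING is the opening in per cent of the stroke, from 0 (shut) to 100 (fully open), set as the call begins (- or left out, the last holds). The fingers move at their own pace and stop on an object; FORCE is the grip in N (left out, the last holds). Time passes only in rows, so rows that repeat a pose let the fingers close. It gives the time, the measured TCP pose, the force, the opening and the grip force at its end, in the units of the state.
- ctrl.get_state(): the state, without advancing time (a new reading comes with each control period).
- ctrl.read_camera(name): name is "side" or "top"; returns a dict with "img" (384x512x3 uint8, red, green, blue), "depth" (384x512 float32, m along the optical axis (not along the pixel's ray), 0 where there is no reading), "camera_matrix" (3x3 intrinsics, pixels), "xyz" and "rotation" of the camera in the world. Camera axes: x right, y up, looking along -z (the intrinsics and any distortion apply to the point x, -y, -z); pixel columns grow to the right and rows downward; lengths in m; the calibration is good to about 2 mm. A picture is of the moment at which its call begins.
- ctrl.sign_off(): hands the job in; it is judged then, once.
The state is a dict: "time": time; "qpos": joint angles; "dq": joint speeds; "joint_efforts": joint torques, N m; "eef_pos": TCP position; "tcp_rot": TCP orientation; "contact_force": force on the tool from outside, world axes, zero at the start; "wrist_torque": the same for the moment, N m; "opening": opening from 0.0 (shut) to 1.0 (fully open); "finger_force": force on a finger pad.
Only numpy, scipy, OpenCV 4.12 (cv2) and the standard library are available. Lean on these libraries where they do the work, as an engineer would, in place of code of your own. Each camera call takes 0.05 s, during which the arm holds its last target. There are 200 camera calls.

## Working session

There is one attempt and no reset: what is moved stays moved. The work goes in short steps, Python scripts to look and compute and a shell command to move; the robot and the scene stay as the last step left them, time stands still between calls to the robot, and variables do not carry over. Pictures are saved under pics/ and viewed, at most 14 in all, crops included, and the job is handed in when it is done.

```bash
mkdir -p pics
cat > h.py <<'E'
import numpy as np, cv2
from plant import ctrl
def cam(n):
    c=ctrl.read_camera(n); return c
def save(c,f,crop=None,s=1):
    im=c["img"][:,:,::-1]
    if crop: im=im[crop[1]:crop[3],crop[0]:crop[2]]
    cv2.imwrite("pics/"+f,cv2.resize(im,None,fx=s,fy=s))
def cloud(c):
    K=np.array(c["camera_matrix"]);d=c["depth"];h,w=d.shape
    u,v=np.meshgrid(np.arange(w),np.arange(h))
    p=np.stack([(u-K[0,2])/K[0,0]*d,-(v-K[1,2])/K[1,1]*d,-d],-1)
    W=p@np.array(c["rotation"]).T+np.array(c["xyz"]); W[d==0]=np.nan
    return W
E
python3 - <<'E'
from h import *
for n in("top","side"):
    c=cam(n);save(c,n+"0.png",s=1.5);np.savez(n+"0.npz",**c)
    print(n,c["camera_matrix"],c["xyz"],c["rotation"],[k for k in c])
s=ctrl.get_state();print(s)
E
```

```text
top [[405.05803479   0.         254.94767986]
 [  0.         405.05803479 184.24952047]
 [  0.           0.           1.        ]] [ 0.41603712 -0.23764963  1.02728915] [-0.07203889  0.08215364  0.75827812 -0.64270948] ['img', 'depth', 'camera_matrix', 'xyz', 'rotation']
side [[490.20675072   0.         252.69612086]
 [  0.         490.20675072 195.11243159]
 [  0.           0.           1.        ]] [ 0.37640668 -1.4295873   1.02074061] [ 0.42647017 -0.03942994 -0.08832904  0.89931443] ['img', 'depth', 'camera_matrix', 'xyz', 'rotation']
{'time': 0.1, 'qpos': array([-1.34399499e+00,  2.87146669e-01,  1.57801108e+00, -4.06113050e-05,
        1.27858766e+00, -1.50022890e-01]), 'dq': array([ 0.0008695 , -0.00027316, -0.00156529,  0.00109007, -0.00020987,
       -0.00102036]), 'joint_efforts': array([ 7.14862126e-04, -4.07298839e+01, -2.93697810e+01, -1.39262688e-04,
        3.45761015e-03, -1.46418227e-06]), 'eef_pos': array([ 0.24825061, -0.62706374,  0.23004966]), 'tcp_rot': array([ 9.82301215e-01,  1.87305005e-01, -6.07353359e-05, -1.07483634e-03]), 'contact_force': array([-0.66201594, -0.05238531, -0.51463703]), 'wrist_torque': array([-0.04152131,  0.01501038, -0.03233813]), 'finger_force': 0.0, 'opening': 0.9989674539464366}
```

View pics/top0.png

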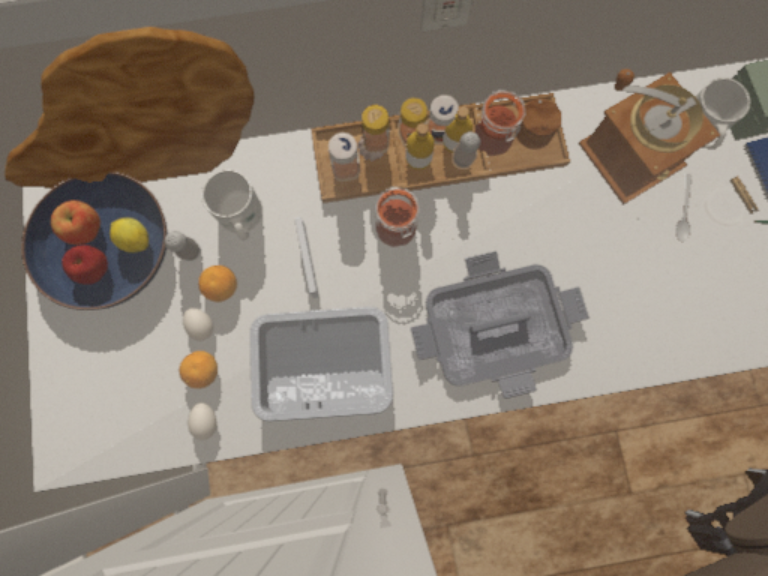

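View pics/side0.png

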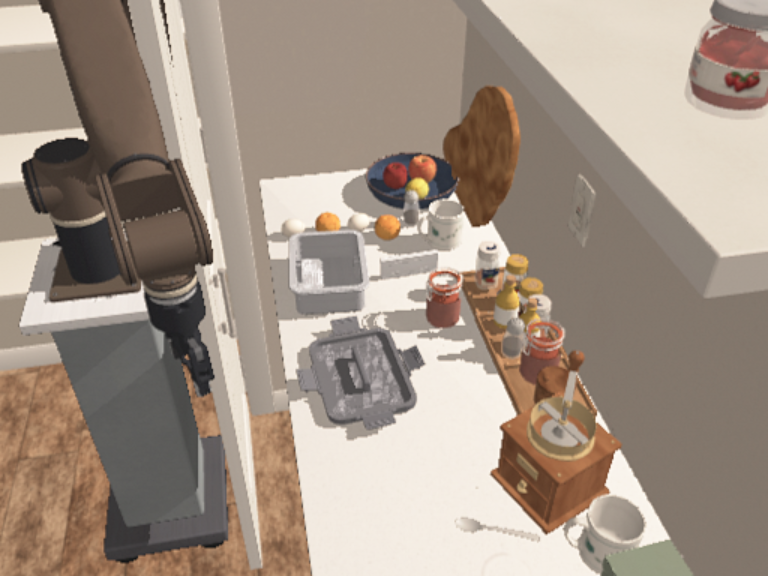

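Top view (768×576 picture) shows: two mandarins (217,283), (198,369); two eggs (198,324), (202,420); the divider at (305,256); box at (320,363); lid with its bar at (500,333). The side view shows the same things; a shelf and an open door are nearby.

```bash
cat >> h.py <<'E'
from scipy.spatial.transform import Rotation as R
def cloud(c):
    K=np.array(c["camera_matrix"]);d=c["depth"];h,w=d.shape
    u,v=np.meshgrid(np.arange(w),np.arange(h))
    p=np.stack([(u-K[0,2])/K[0,0]*d,-(v-K[1,2])/K[1,1]*d,-d],-1)
    W=R.from_quat(c["rotation"]).apply(p.reshape(-1,3)).reshape(h,w,3)+c["xyz"]; W[d==0]=np.nan
    return W
def ray(c,u,v,z):
    K=np.array(c["camera_matrix"])
    r=R.from_quat(c["rotation"]).apply([(u-K[0,2])/K[0,0],-(v-K[1,2])/K[1,1],-1]);o=np.array(c["xyz"])
    return o+r*(z-o[2])/r[2]
def rect(P):
    (c,s,a)=cv2.minAreaRect((P[:,:2]*1000).astype(np.float32)); 
    return np.round(c,1),np.round(s,1),round(a,1)
E
python3 - <<'E'
from h import *
c=dict(np.load("top0.npz"));W=cloud(c);Z=W[...,2]
hsv=cv2.cvtColor(c["img"],cv2.COLOR_RGB2HSV)
print("table z",np.nanmedian(W[150:160,380:440,2]), np.nanmedian(W[200:260,60:100,2]))
def roi(x0,y0,x1,y1):
    m=np.zeros(Z.shape,bool);m[int(y0/1.5):int(y1/1.5),int(x0/1.5):int(x1/1.5)]=1;return m
def rep(n,m,h):
    n8,l,st,ce=cv2.connectedComponentsWithStats(m.astype(np.uint8));i=1+np.argmax(st[1:,4]);mm=l==i
    P=W[mm];P=P[~np.isnan(P[:,2])];
    print(n,"px",ce[i].round(1),st[i,4],"ray",ray(c,*ce[i],h).round(4),"ztop",np.percentile(P[:,2],98).round(4),rect(P));return P
for n,r in(("mA",(190,255,245,310)),("mB",(170,340,225,395))):
    rep(n,roi(*r)&(hsv[...,1]>140),.022)
for n,r in(("eA",(178,300,220,344)),("eB",(178,395,225,445))):
    rep(n,roi(*r)&(Z>.012),.020)
rep("div",roi(285,210,325,300)&(Z>.045),.054)
rep("boxrim",roi(235,295,405,435)&(Z>.060),.07)
rep("lid all",roi(405,240,595,405)&(Z>.012)&(Z<.2),.03)
rep("bar",roi(460,310,540,365)&(Z>.033),.04)
rep("mug",roi(195,160,262,242)&(Z>.05),.09);rep("salt",roi(160,225,192,255)&(Z>.05),.09);rep("jar",roi(370,180,422,250)&(Z>.06),.1)
for y in (455,470,500): print("door",W[int(y/1.5),160])
for y,x in ((130,400),(60,300),(400,500),(480,400),(320,70)): print(W[int(y/1.5),int(x/1.5)].round(3))
# mandarin 3D sphere tops
b=W[205:235,300:365,2];print(np.round(b[::3,::4],3))
E
```

```text
table z 0.00017439743271352448 0.0006727083665826195
mA px [143.6 186.7] 355 ray [0.6776 0.0097 0.022 ] ztop 0.0569 (array([671.4,   3.8]), array([51.9, 51.9]), 86.8)
mB px [131.2 243.8] 351 ray [0.5391 0.0547 0.022 ] ztop 0.0529 (array([537.1,  49.1]), array([48.6, 47.3]), 55.0)
eA px [130.8 216. ] 334 ray [0.6084 0.0496 0.02  ] ztop 0.0471 (array([607.,  48.]), array([56. , 43.2]), 34.9)
eB px [133.9 281.1] 371 ray [0.449  0.0577 0.02  ] ztop 0.0463 (array([449.1,  54.9]), array([41. , 56.6]), 85.5)
div px [202.9 169.9] 262 ray [ 0.6874 -0.148   0.054 ] ztop 0.0575 (array([ 688.7, -147.8]), array([131.2,  12.3]), 2.9)
boxrim px [211.8 242.7] 1792 ray [ 0.5047 -0.1463  0.07  ] ztop 0.0739 (array([ 507. , -148.7]), array([219.8, 168.1]), 84.7)
lid all px [332.7 216.4] 2691 ray [ 0.5234 -0.447   0.03  ] ztop 0.0338 (array([ 526.9, -447.3]), array([246.8, 254. ]), 45.2)
bar px [332.9 214.6] 230 ray [ 0.5265 -0.4463  0.04  ] ztop 0.0433 (array([ 526.8, -446.5]), array([14.1, 98.8]), 4.4)
mug px [152.5 132.9] 653 ray [ 0.7902 -0.0427  0.09  ] ztop 0.0961 (array([790.5, -36.1]), array([ 8
[... 861 characters left out ...]
039 0.041 0.041 0.042 0.038
  0.027 0.01  0.009 0.011 0.011]
 [0.012 0.009 0.011 0.011 0.037 0.04  0.039 0.041 0.038 0.01  0.008 0.009
  0.009 0.013 0.011 0.013 0.013]
 [0.009 0.01  0.013 0.011 0.039 0.039 0.01  0.009 0.009 0.01  0.009 0.01
  0.007 0.011 0.012 0.011 0.015]
 [0.012 0.011 0.013 0.011 0.014 0.011 0.01  0.01  0.014 0.009 0.01  0.01
  0.012 0.01  0.012 0.01  0.011]
 [0.013 0.008 0.012 0.01  0.01  0.013 0.007 0.013 0.009 0.008 0.011 0.011
  0.009 0.011 0.008 0.011 0.01 ]
 [0.013 0.009 0.012 0.011 0.01  0.01  0.011 0.008 0.011 0.013 0.012 0.009
  0.011 0.013 0.008 0.01  0.009]
 [0.008 0.01  0.01  0.006 0.013 0.009 0.01  0.008 0.007 0.004 0.008 0.01
  0.011 0.011 0.011 0.011 0.01 ]]
```

```bash
cat >> h.py <<'E'
BC=np.array([.507,-.1487]);BA=np.radians(-5.3)   # box centre, box x dir
def b2w(x,y):
    c,s=np.cos(BA),np.sin(BA);return BC+np.array([c*x-s*y,s*x+c*y])/1000
def go(x,y,z,ang=None):
    """shift in tool axes (cm) and twist for TCP to (x,y,z), tool-x heading ang deg"""
    s=ctrl.get_state();r=R.from_quat(s["tcp_rot"]);d=r.inv().apply(np.array([x,y,z])-s["eef_pos"])*100
    X=r.as_matrix()[:,0];a=np.degrees(np.arctan2(X[1],X[0]))
    t=0 if ang is None else -((ang-a+90)%180-90)
    print("t%.1f at"%s["time"],s["eef_pos"].round(4),"head %.1f"%a,"q6 %.2f"%s["qpos"][5],"-> d",d.round(2),"tw %.1f"%t,"F",s["contact_force"].round(1),"op %.2f ff %.1f"%(s["opening"],s["finger_force"]))
E
python3 - <<'E'
from h import *
a=np.load("top0.npz")["img"][200:285,160:268,::-1];b=np.load("side0.npz")["img"][145:215,185:255,::-1]
a=cv2.resize(a,None,fx=4,fy=4,interpolation=2);b=cv2.resize(b,(340,340),interpolation=2)
cv2.imwrite("pics/box.png",np.hstack([a,b]))
go(.6887,-.1478,.20,2.9)
E
```

```text
t0.1 at [ 0.2483 -0.6271  0.23  ] head 21.6 q6 -0.15 -> d [ 58.59 -28.35   3.08] tw 18.7 F [-0.7 -0.1 -0.5] op 1.00 ff 0.0
```

View pics/box.png

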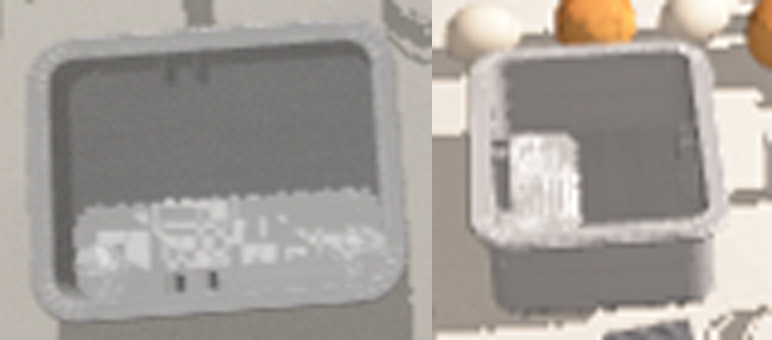

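Box crop: the rib pairs sit at crop (187,68) and (196,280), left of the middle (215), so the slot is on the world +y side.

```bash
python3 -m pendant '[{"dx":29.3,"dy":-14.2,"dz":1.5,"twist":9.3},{"dx":29.3,"dy":-14.2,"dz":1.5,"twist":9.3},{"dx":58.6,"dy":-28.4,"dz":3,"twist":18.7},{"dx":58.6,"dy":-28.4,"dz":3,"twist":18.7},{"dx":58.6,"dy":-28.4,"dz":3,"twist":18.7},{"dx":58.6,"dy":-28.4,"dz":3,"twist":18.7},{"dx":58.6,"dy":-28.4,"dz":3,"twist":18.7},{"dx":58.6,"dy":-28.4,"dz":3,"twist":18.7},{"dx":58.6,"dy":-28.4,"dz":3,"twist":18.7},{"dx":58.6,"dy":-28.4,"dz":3,"twist":18.7}]' 50 40
python3 -c "
from h import *
go(.6887,-.1478,.02,2.9)"
```

```text
time: 1.35
eef_pos: [0.6715, -0.1659, 0.2019]
tcp_rot: [1.0, 0.025, -0.0, -0.0]
contact_force: [0.1, -0.4, 0.3]
opening: 0.502
finger_force: 0.0
t1.4 at [ 0.6715 -0.1659  0.2019] head 2.9 q6 1.13 -> d [ 1.82 -1.72 18.19] tw -0.0 F [ 0.1 -0.4  0.3] op 0.50 ff 0.0
```

```bash
python3 -m pendant '[{"dx":1.8,"dy":-1.7,"dz":0},{"dx":1.8,"dy":-1.7,"dz":6},{"dx":1.8,"dy":-1.7,"dz":12},{"dx":1.8,"dy":-1.7,"dz":18},{"dx":1.8,"dy":-1.7,"dz":18.2},{"dx":1.8,"dy":-1.7,"dz":18.2}]'
python3 -m pendant '[{"dz":0},{"dz":0},{"dz":0},{"dz":0},{"dz":0},{"dz":0}]' 0 40
python3 -c "
from h import *
go(.6887,-.1478,.2,-5.3)"
```

```text
t1.4 at [ 0.6715 -0.1659  0.2019] head 2.9 q6 1.13 -> d [ 1.81 -1.72  0.19] tw 8.2 F [ 0.1 -0.4  0.3] op 0.50 ff 0.0$[0]: bad value
$[0]: bad value
```

```bash
python3 -m pendant '[{"dx":1.8,"dy":-1.7,"dz":0,"twist":0},{"dx":1.8,"dy":-1.7,"dz":6,"twist":0},{"dx":1.8,"dy":-1.7,"dz":12,"twist":0},{"dx":1.8,"dy":-1.7,"dz":18,"twist":0},{"dx":1.8,"dy":-1.7,"dz":18.2,"twist":0},{"dx":1.8,"dy":-1.7,"dz":18.2,"twist":0}]' &&
python3 -m pendant '[{"dx":0,"dy":0,"dz":0,"twist":0},{"dx":0,"dy":0,"dz":0,"twist":0},{"dx":0,"dy":0,"dz":0,"twist":0},{"dx":0,"dy":0,"dz":0,"twist":0},{"dx":0,"dy":0,"dz":0,"twist":0}]' 0 40
python3 -c "
from h import *
go(.6887,-.1478,.2,-5.3)"
```

```text
time: 2.1
eef_pos: [0.6888, -0.1508, 0.0226]
tcp_rot: [1.0, 0.025, 0.001, 0.001]
contact_force: [0.0, 0.2, 1.5]
opening: 0.5
finger_force: 0.0
time: 2.72
eef_pos: [0.69, -0.1508, 0.0246]
tcp_rot: [1.0, 0.025, 0.003, 0.001]
contact_force: [-0.5, -1.2, 7.3]
opening: 0.132
finger_force: 40.6
t2.7 at [ 0.69   -0.1508  0.0246] head 2.9 q6 1.16 -> d [ -0.02  -0.26 -17.54] tw 8.2 F [-0.5 -1.2  7.3] op 0.13 ff 40.6
```

```bash
python3 -m pendant '[{"dx":0,"dy":0,"dz":-5,"twist":0},{"dx":0,"dy":0,"dz":-10,"twist":0},{"dx":0,"dy":0,"dz":-13,"twist":0},{"dx":0,"dy":0,"dz":-13,"twist":0}]' 
python3 -c "
from h import *
x,y=b2w(0,20);print(x,y)
go(x,y,.14,-5.3)"
```

```text
time: 3.22
eef_pos: [0.6898, -0.1505, 0.1553]
tcp_rot: [1.0, 0.025, 0.004, 0.002]
contact_force: [0.1, -0.6, -0.9]
opening: 0.132
finger_force: 39.5
0.5088474117489312 -0.12878550603630837
t3.2 at [ 0.6898 -0.1505  0.1553] head 2.9 q6 1.16 -> d [-17.97  -3.09   1.39] tw 8.2 F [ 0.1 -0.6 -0.9] op 0.13 ff 39.5
```

```bash
python3 -m pendant '[{"dx":-6,"dy":-1,"dz":0,"twist":4},{"dx":-12,"dy":-2,"dz":1,"twist":8.2},{"dx":-18,"dy":-3.1,"dz":1.4,"twist":8.2},{"dx":-18,"dy":-3.1,"dz":1.4,"twist":8.2},{"dx":-18,"dy":-3.1,"dz":1.4,"twist":8.2},{"dx":-18,"dy":-3.1,"dz":1.4,"twist":8.2}]'
python3 - <<'E'
from h import *
x,y=b2w(0,20);go(x,y,.10,-5.3)
c=cam("top");s=cam("side");np.savez("top1.npz",**c);np.savez("side1.npz",**s)
a=cv2.resize(c["img"][180:300,150:290,::-1],None,fx=2.8,fy=2.8);b=cv2.resize(s["img"][110:220,170:265,::-1],(336*95//110,336))
cv2.imwrite("pics/div1.png",np.hstack([a,b]))
E
```

```text
time: 3.98
eef_pos: [0.5078, -0.1285, 0.1371]
tcp_rot: [0.999, -0.046, 0.001, 0.0]
contact_force: [0.0, -0.4, -0.2]
opening: 0.131
finger_force: 39.4
t4.0 at [ 0.5078 -0.1285  0.1371] head -5.3 q6 1.22 -> d [0.1  0.02 3.71] tw -0.0 F [ 0.  -0.4 -0.2] op 0.13 ff 39.4
```

View pics/div1.png

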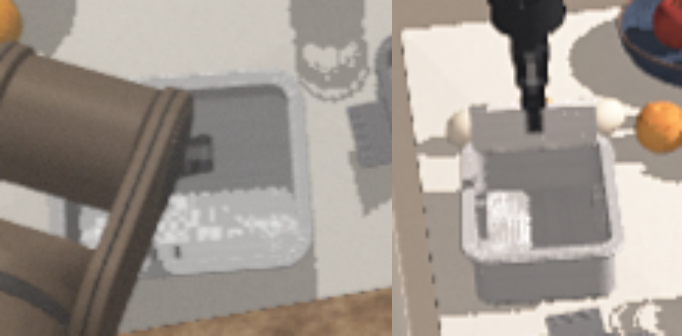

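Picture: the divider hangs level in the gripper above the box; in the side view its bottom edge is just above the rim's far end; the top view is mostly hidden by the arm.

Run:
```python
from h import *
s=dict(np.load("side0.npz"));W=cloud(s);m=(W[...,2]>.055)&(W[...,2]<.085)&(abs(W[...,0]-.507)<.11)&(abs(W[...,1]+.149)<.14)
k,l,st,ce=cv2.connectedComponentsWithStats(m.astype(np.uint8));i=1+np.argmax(st[1:,4]);print("rim side",rect(W[l==i]),np.nanmedian(W[l==i][:,2]))
s=dict(np.load("side1.npz"));W=cloud(s)
m=(W[...,2]>.11)&(W[...,2]<.172)&(abs(W[...,0]-.507)<.1)&(abs(W[...,1]+.1348)<.02)&(s["img"].max(2)>75)
k,l,st,ce=cv2.connectedComponentsWithStats(m.astype(np.uint8));i=1+np.argmax(st[1:,4]);P=W[l==i]
q=(P[:,:2]-BC)@np.array([[np.cos(BA),-np.sin(BA)],[np.sin(BA),np.cos(BA)]])*1000
print(len(P),"box x",np.percentile(q[:,0],[0,1,50,99,100]).round(1),"z",np.percentile(P[:,2],[1,50,99]).round(4))
f=(P[:,2]<.155);A=np.c_[q[f,0],P[f,2]*1000-140,np.ones(f.sum())];co=np.linalg.lstsq(A,q[f,1],rcond=None)[0];print("face: slope x,z, y",co.round(3))
```

```text
rim side (array([ 507.2, -154.4]), array([228.8, 168.2]), 84.5) 0.06791284737710035
587 box x [-67.2 -65.6  -4.6  63.   64.3] z [0.1121 0.1423 0.1685]
face: slope x,z, y [-1.0000e-03 -4.7000e-02  1.2853e+01]
```

```bash
python3 -m pendant '[{"dx":0,"dy":0,"dz":5,"twist":0},{"dx":0,"dy":0,"dz":6,"twist":0},{"dx":0,"dy":0,"dz":6.5,"twist":0},{"dx":0,"dy":0,"dz":7,"twist":0},{"dx":0,"dy":0,"dz":7.5,"twist":0},{"dx":0,"dy":0,"dz":8,"twist":0}]' 
python3 -c "
from h import *
x,y=b2w(0,20);go(x,y,.029,-5.3)"
```

```text
time: 4.82
eef_pos: [0.5076, -0.1296, 0.0577]
tcp_rot: [0.999, -0.046, 0.001, 0.002]
contact_force: [0.3, -5.8, 2.6]
opening: 0.134
finger_force: 40.2
t4.8 at [ 0.5076 -0.1296  0.0577] head -5.3 q6 1.22 -> d [ 0.11 -0.11  2.87] tw 0.0 F [ 0.3 -5.8  2.6] op 0.13 ff 40.2
```

```bash
python3 -m pendant '[{"dx":0,"dy":0.1,"dz":0.5,"twist":0},{"dx":0,"dy":0.1,"dz":1.2,"twist":0},{"dx":0,"dy":0.1,"dz":1.9,"twist":0},{"dx":0,"dy":0.1,"dz":2.5,"twist":0},{"dx":0,"dy":0.1,"dz":3.0,"twist":0},{"dx":0,"dy":0.1,"dz":3.0,"twist":0}]' 
python3 -c "
from h import *
x,y=b2w(0,20);go(x,y,.029,-5.3)"
```

```text
time: 5.58
eef_pos: [0.5061, -0.1296, 0.0281]
tcp_rot: [0.999, -0.046, -0.001, 0.0]
contact_force: [-7.5, -4.0, 13.5]
opening: 0.134
finger_force: 42.3
t5.6 at [ 0.5061 -0.1296  0.0281] head -5.3 q6 1.22 -> d [ 0.27 -0.11 -0.09] tw 0.0 F [-7.5 -4.  13.5] op 0.13 ff 42.3
```

```bash
python3 -m pendant '[{"dx":0,"dy":0,"dz":0,"twist":0},{"dx":0,"dy":0,"dz":0,"twist":0},{"dx":0,"dy":0,"dz":-5,"twist":0},{"dx":0,"dy":0,"dz":-11,"twist":0},{"dx":0,"dy":0,"dz":-16,"twist":0},{"dx":0,"dy":-6,"dz":-16,"twist":0},{"dx":0,"dy":-12,"dz":-16,"twist":0},{"dx":0,"dy":-15,"dz":-16,"twist":0},{"dx":0,"dy":-15,"dz":-16,"twist":0}]' 45
python3 - <<'E'
from h import *
c=cam("top");s=cam("side");np.savez("top2.npz",**c)
for n,cc in(("t",c),("s",s)):
    W=cloud(cc);q=(W[...,:2]-BC)@np.array([[np.cos(BA),-np.sin(BA)],[np.sin(BA),np.cos(BA)]])*1000
    m=(abs(q[...,0])<60)&(abs(q[...,1]-20)<15)&(W[...,2]>.04)&(W[...,2]<.09)
    if m.any(): print(n,m.sum(),"z",np.nanpercentile(W[m][:,2],[5,50,95]).round(4),"y",np.percentile(q[m][:,1],[5,50,95]).round(1))
a=cv2.resize(c["img"][180:300,100:290,::-1],None,fx=2.1,fy=2.1);b=cv2.resize(s["img"][110:220,170:265,::-1],(252*95//110,252))
cv2.imwrite("pics/div2.png",np.hstack([a,b]))
go(.5391,.0547,.10,-5.3)
E
```

```text
time: 6.7
eef_pos: [0.5194, 0.0228, 0.1856]
tcp_rot: [0.999, -0.044, -0.001, -0.001]
contact_force: [-0.5, -0.8, 0.4]
opening: 0.447
finger_force: 0.0
t 307 z [0.0482 0.0577 0.0609] y [15.3 20.5 26.9]
s 218 z [0.0412 0.0515 0.0593] y [ 7.3 12.9 20.6]
t6.8 at [0.5197 0.0206 0.1858] head -5.3 q6 1.51 -> d [ 1.63 -3.57  8.58] tw 0.0 F [-0.3 -0.1  0. ] op 0.45 ff 0.0
```

View pics/div2.png

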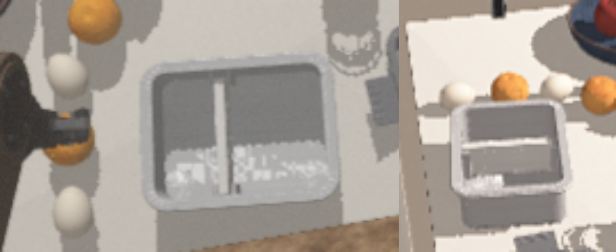

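Divider is seated: top at z≈0.058, at box y≈+20, squarely between the ribs in both views. All food still where it was.

```bash
python3 -m pendant '[{"dx":1.5,"dy":-3.4,"dz":5,"twist":0},{"dx":1.5,"dy":-3.4,"dz":8,"twist":0},{"dx":1.5,"dy":-3.4,"dz":12,"twist":0},{"dx":1.5,"dy":-3.4,"dz":16,"twist":0},{"dx":1.5,"dy":-3.4,"dz":17.7,"twist":0},{"dx":1.5,"dy":-3.4,"dz":17.7,"twist":0}]' 100
python3 -m pendant '[{"dx":0,"dy":0,"dz":0,"twist":0},{"dx":0,"dy":0,"dz":0,"twist":0},{"dx":0,"dy":0,"dz":0,"twist":0},{"dx":0,"dy":0,"dz":0,"twist":0},{"dx":0,"dy":0,"dz":0,"twist":0}]' 0 20
python3 -m pendant '[{"dx":0,"dy":0,"dz":-5,"twist":0},{"dx":0,"dy":0,"dz":-11,"twist":0},{"dx":0,"dy":0,"dz":-13,"twist":0},{"dx":0,"dy":0,"dz":-13,"twist":0}]' 
python3 -c "
from h import *
x,y=b2w(-37,-41);go(x,y,.14,-5.3)"
```

```text
time: 7.55
eef_pos: [0.5375, 0.0522, 0.0085]
tcp_rot: [0.999, -0.047, -0.001, -0.0]
contact_force: [0.0, -0.1, 0.1]
opening: 0.997
finger_force: 0.0
time: 8.18
eef_pos: [0.54, 0.0525, 0.0119]
tcp_rot: [0.999, -0.046, 0.002, 0.0]
contact_force: [-1.4, -2.0, 6.2]
opening: 0.674
finger_force: 21.5
time: 8.68
eef_pos: [0.5398, 0.0529, 0.1423]
tcp_rot: [0.999, -0.046, 0.003, 0.0]
contact_force: [-0.6, 0.5, -1.1]
opening: 0.675
finger_force: 22.4
t8.7 at [0.5398 0.0529 0.1423] head -5.3 q6 1.57 -> d [-5.11 24.48  0.19] tw -0.0 F [-0.6  0.5 -1.1] op 0.67 ff 22.4
```

```bash
python3 -m pendant '[{"dx":-1,"dy":6,"dz":0,"twist":0},{"dx":-2.5,"dy":12,"dz":0,"twist":0},{"dx":-4,"dy":18,"dz":0,"twist":0},{"dx":-5.1,"dy":24,"dz":0,"twist":0},{"dx":-5.1,"dy":24.5,"dz":1,"twist":0},{"dx":-5.1,"dy":24.5,"dz":5,"twist":0},{"dx":-5.1,"dy":24.5,"dz":9,"twist":0},{"dx":-5.1,"dy":24.5,"dz":12,"twist":0},{"dx":-5.1,"dy":24.5,"dz":12.4,"twist":0},{"dx":-5.1,"dy":24.5,"dz":12.4,"twist":0}]' 
python3 -c "
from h import *
x,y=b2w(-37,-41);go(x,y,.0155,-5.3)"
```

```text
time: 9.93
eef_pos: [0.4687, -0.1858, 0.0181]
tcp_rot: [0.999, -0.045, 0.003, 0.001]
contact_force: [3.2, 7.1, 15.3]
opening: 0.67
finger_force: 31.4
t9.9 at [ 0.4687 -0.1858  0.0181] head -5.2 q6 1.08 -> d [-0.23  0.05  0.26] tw 0.1 F [ 3.2  7.1 15.3] op 0.67 ff 31.4
```

```bash
python3 -m pendant '[{"dx":0,"dy":0,"dz":0,"twist":0},{"dx":0,"dy":0,"dz":0,"twist":0},{"dx":0,"dy":0,"dz":-4,"twist":0},{"dx":0,"dy":0,"dz":-10,"twist":0},{"dx":0,"dy":0,"dz":-13,"twist":0},{"dx":4,"dy":-6,"dz":-13,"twist":0},{"dx":8,"dy":-12,"dz":-13,"twist":0}]' 78
python3 - <<'E'
from h import *
c=cam("top");W=cloud(c);Z=W[...,2];hsv=cv2.cvtColor(c["img"],cv2.COLOR_RGB2HSV);np.savez("top3.npz",**c)
m=((hsv[...,1]>140)&(hsv[...,0]<25)&(hsv[...,2]>120)).astype(np.uint8);m[:165]=0;m[:,:110]=0
k,l,st,ce=cv2.connectedComponentsWithStats(m)
for i in range(1,k):
    if st[i,4]>60:
        P=ray(c,*ce[i],.026);print("orange",ce[i].round(1),st[i,4],P.round(4),"depth",np.nanmedian(W[l==i],0).round(3))
w=((hsv[...,1]<60)&(Z>.015)&(Z<.06)&(W[...,1]>.0)&(W[...,1]<.1)&(W[...,0]<.66)).astype(np.uint8)
k,l,st,ce=cv2.connectedComponentsWithStats(w)
for i in range(1,k):
    if st[i,4]>100: print("egg",ce[i].round(1),st[i,4],ray(c,*ce[i],.022).round(4),rect(W[l==i]))
save(c,"t3.png",(90,110,300,300),2)
go(.6765,.009,.14,-5.3)
E
```

```text
time: 10.8
eef_pos: [0.5439, -0.0873, 0.1448]
tcp_rot: [0.999, -0.047, -0.0, -0.0]
contact_force: [0.5, -1.4, 0.3]
opening: 0.78
finger_force: 0.0
orange [146.  181.1] 120 [0.6901 0.001  0.026 ] depth [ 0.684 -0.005  0.049]
orange [226.8 257.1] 354 [ 0.4683 -0.173   0.026 ] depth [ 0.467 -0.175  0.058]
egg [147.1 367.2] 190 [0.2507 0.0462 0.022 ] (array([250.9,  45. ]), array([ 8.9, 89.7]), 0.3)
t10.8 at [ 0.5472 -0.0814  0.1447] head -5.1 q6 1.32 -> d [ 12.07 -10.15   0.54] tw 0.2 F [-0.5  2.6  1.1] op 0.78 ff 0.0
```

View pics/t3.png

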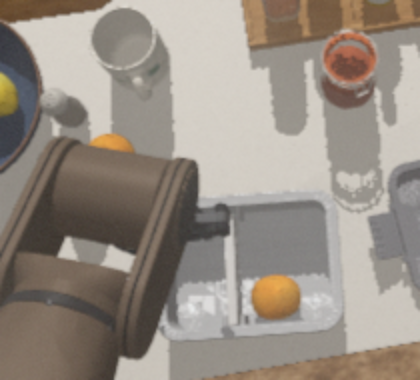

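Mandarin lies at crop (276,297) in the large compartment, divider upright; the arm hides the other food.

```bash
python3 -m pendant '[{"dx":5,"dy":-4.5,"dz":0,"twist":0},{"dx":10,"dy":-8.5,"dz":0,"twist":0},{"dx":12.1,"dy":-10.2,"dz":2,"twist":0},{"dx":12.1,"dy":-10.2,"dz":2,"twist":0}]' 100
python3 - <<'E'
from h import *
c=cam("side");W=cloud(c);Z=W[...,2];hsv=cv2.cvtColor(c["img"],cv2.COLOR_RGB2HSV)
m=((hsv[...,1]>140)&(hsv[...,0]<25)&(hsv[...,2]>120)&(W[...,1]<.12)&(W[...,0]<.85)&(Z<.07)&(W[...,1]>-.3)).astype(np.uint8)
w=((hsv[...,1]<60)&(Z>.012)&(Z<.05)&(W[...,1]>.0)&(W[...,1]<.1)&(W[...,0]<.66)&(W[...,0]>.4)).astype(np.uint8)
for n,mm in(("orange",m),("egg",w)):
    k,l,st,ce=cv2.connectedComponentsWithStats(mm)
    for i in range(1,k):
        if st[i,4]>60: print(n,ce[i].round(1),st[i],ray(c,*ce[i],.024).round(4),rect(W[l==i]))
go(.677,.009,.0085,-5.3)
E
```

```text
time: 11.35
eef_pos: [0.6722, 0.0043, 0.1206]
tcp_rot: [0.999, -0.044, -0.004, -0.001]
contact_force: [-0.4, -0.6, -0.4]
opening: 1.0
finger_force: 0.0
orange [258. 151.] [250 144  17  15 205] [0.6738 0.0096 0.024 ] (array([688.5,  10. ]), array([105.8,  52. ]), 40.7)
orange [213.3 185. ] [206 179  16  12 168] [ 0.4895 -0.1558  0.024 ] (array([ 487.6, -172.3]), array([75.1, 49.4]), 86.9)
egg [238.4 148.1] [232 143  14  12 134] [0.6076 0.0424 0.024 ] (array([607.2,  33.8]), array([38.7, 50. ]), 86.3)
egg [194.6 151.5] [187 146  16  12 143] [0.449  0.0521 0.024 ] (array([449.9,  45.2]), array([54.5, 40.1]), 14.0)
t11.4 at [0.6719 0.0032 0.122 ] head -5.2 q6 1.51 -> d [ 0.53 -0.62 11.34] tw 0.1 F [-0.6  0.3  0.3] op 1.00 ff 0.0
```

```bash
python3 -m pendant '[{"dx":0.4,"dy":-0.6,"dz":5,"twist":0},{"dx":0.4,"dy":-0.6,"dz":10,"twist":0},{"dx":0.4,"dy":-0.6,"dz":11.3,"twist":0},{"dx":0.4,"dy":-0.6,"dz":11.3,"twist":0}]'
python3 -m pendant '[{"dx":0,"dy":0,"dz":0,"twist":0},{"dx":0,"dy":0,"dz":0,"twist":0},{"dx":0,"dy":0,"dz":0,"twist":0},{"dx":0,"dy":0,"dz":0,"twist":0},{"dx":0,"dy":0,"dz":0,"twist":0}]' 0 20
python3 -m pendant '[{"dx":0,"dy":0,"dz":-5,"twist":0},{"dx":0,"dy":0,"dz":-11,"twist":0},{"dx":0,"dy":0,"dz":-13,"twist":0},{"dx":0,"dy":0,"dz":-13,"twist":0}]' 
python3 -c "
from h import *
x,y=b2w(36,-41);go(x,y,.14,-5.3)"
```

```text
time: 11.9
eef_pos: [0.6772, 0.0065, 0.0124]
tcp_rot: [0.999, -0.047, -0.001, -0.0]
contact_force: [0.1, 0.7, 0.1]
opening: 0.997
finger_force: 0.0
time: 12.52
eef_pos: [0.68, 0.0062, 0.0159]
tcp_rot: [0.999, -0.046, 0.002, 0.0]
contact_force: [-0.9, -2.1, 7.6]
opening: 0.662
finger_force: 22.1
time: 13.02
eef_pos: [0.6789, 0.0067, 0.1447]
tcp_rot: [0.999, -0.046, 0.002, 0.0]
contact_force: [-0.6, -0.7, -1.3]
opening: 0.664
finger_force: 22.3
t13.0 at [0.6789 0.0067 0.1447] head -5.3 q6 1.52 -> d [-12.08  21.17   0.42] tw -0.0 F [-0.6 -0.7 -1.3] op 0.66 ff 22.3
```

```bash
python3 -m pendant '[{"dx":-3,"dy":5,"dz":0,"twist":0},{"dx":-6,"dy":10.5,"dz":0,"twist":0},{"dx":-9,"dy":16,"dz":0,"twist":0},{"dx":-12.1,"dy":21.2,"dz":0,"twist":0},{"dx":-12.1,"dy":21.2,"dz":1,"twist":0},{"dx":-12.1,"dy":21.2,"dz":5,"twist":0},{"dx":-12.1,"dy":21.2,"dz":9,"twist":0},{"dx":-12.1,"dy":21.2,"dz":12,"twist":0},{"dx":-12.1,"dy":21.2,"dz":12.4,"twist":0},{"dx":-12.1,"dy":21.2,"dz":12.4,"twist":0}]' 
python3 -m pendant '[{"dx":0,"dy":0,"dz":0,"twist":0},{"dx":0,"dy":0,"dz":0,"twist":0},{"dx":0,"dy":0,"dz":-4,"twist":0},{"dx":0,"dy":0,"dz":-10,"twist":0},{"dx":0,"dy":0,"dz":-13,"twist":0},{"dx":0,"dy":0,"dz":-13,"twist":0}]' 78
python3 - <<'E'
from h import *
c=cam("top");W=cloud(c);Z=W[...,2]
q=(W[...,:2]-BC)@np.array([[np.cos(BA),-np.sin(BA)],[np.sin(BA),np.cos(BA)]])*1000
hsv=cv2.cvtColor(c["img"],cv2.COLOR_RGB2HSV)
m=((hsv[...,1]>140)&(hsv[...,0]<25)&(hsv[...,2]>120)&(abs(q[...,0])<72)&(abs(q[...,1])<100)).astype(np.uint8)
k,l,st,ce=cv2.connectedComponentsWithStats(m)
for i in range(1,k):
    if st[i,4]>60: print("orange",st[i],np.nanmedian(q[l==i],0).round(1),"ztop",np.nanpercentile(Z[l==i],97))
w=((hsv[...,1]<60)&(Z>.012)&(Z<.05)&(W[...,1]>.0)&(W[...,1]<.1)&(W[...,0]<.66)&(W[...,0]>.4)).astype(np.uint8)
k,l,st,ce=cv2.connectedComponentsWithStats(w)
for i in range(1,k):
    if st[i,4]>60: print("egg",ce[i].round(1),st[i],ray(c,*ce[i],.024).round(4),rect(W[l==i]))
go(.6075,.048,.14,34.9)
E
```

```text
time: 14.28
eef_pos: [0.5365, -0.1904, 0.0172]
tcp_rot: [0.999, -0.046, -0.003, -0.002]
contact_force: [-3.6, 4.6, 9.3]
opening: 0.663
finger_force: 24.9
time: 15.02
eef_pos: [0.5391, -0.1927, 0.1496]
tcp_rot: [0.999, -0.046, 0.001, 0.001]
contact_force: [0.1, -0.0, 0.7]
opening: 0.782
finger_force: 0.0
egg [130.8 216.1] [121 206  21  21 333] [0.6075 0.0485 0.024 ] (array([607.4,  47.9]), array([54.6, 42.6]), 36.3)
egg [129.5 275.4] [125 269  13  17  91] [0.4639 0.0658 0.024 ] (array([462.2,  64.3]), array([17. , 42.5]), 46.6)
t15.1 at [ 0.5378 -0.1921  0.1473] head -5.3 q6 1.14 -> d [  4.75 -24.55   0.74] tw -40.2 F [-0.1 -0.6 -0.7] op 0.78 ff 0.0
```

```bash
python3 -m pendant '[{"dx":1,"dy":-5,"dz":0,"twist":-10},{"dx":2,"dy":-11,"dz":0,"twist":-20},{"dx":3,"dy":-17,"dz":0,"twist":-30},{"dx":4,"dy":-23,"dz":0.7,"twist":-40.5},{"dx":4.7,"dy":-24.5,"dz":4,"twist":-41},{"dx":4.7,"dy":-24.5,"dz":6,"twist":-41},{"dx":4.7,"dy":-24.5,"dz":6,"twist":-41}]' 80
python3 -c "
from h import *
go(.6075,.048,.006,35.8)"
```

```text
time: 15.95
eef_pos: [0.6041, 0.0462, 0.0839]
tcp_rot: [0.952, 0.306, -0.004, -0.002]
contact_force: [-0.5, -0.4, -0.4]
opening: 0.804
finger_force: 0.0
t15.9 at [0.6041 0.0462 0.0839] head 35.7 q6 0.86 -> d [0.44 0.1  7.79] tw -0.1 F [-0.5 -0.4 -0.4] op 0.80 ff 0.0
```

```bash
python3 -m pendant '[{"dx":0.4,"dy":0,"dz":4,"twist":0},{"dx":0.4,"dy":0,"dz":7.7,"twist":0},{"dx":0.4,"dy":0,"dz":7.7,"twist":0},{"dx":0.4,"dy":0,"dz":7.7,"twist":0}]'
python3 -m pendant '[{"dx":0,"dy":0,"dz":0,"twist":0},{"dx":0,"dy":0,"dz":0,"twist":0},{"dx":0,"dy":0,"dz":0,"twist":0},{"dx":0,"dy":0,"dz":0,"twist":0},{"dx":0,"dy":0,"dz":0,"twist":0}]' 0 20
python3 -m pendant '[{"dx":0,"dy":0,"dz":-5,"twist":0},{"dx":0,"dy":0,"dz":-11,"twist":0},{"dx":0,"dy":0,"dz":-13,"twist":0},{"dx":0,"dy":0,"dz":-13,"twist":0}]'
python3 - <<'E'
from h import *
x,y=b2w(-27,61);go(x,y,.14,84.7)
c=cam("side");save(c,"s4.png",(160,100,290,220),3)
E
```

```text
time: 16.45
eef_pos: [0.6117, 0.0479, 0.0133]
tcp_rot: [0.952, 0.306, 0.001, 0.0]
contact_force: [0.3, -0.2, -0.4]
opening: 0.801
finger_force: 0.0
time: 17.08
eef_pos: [0.6123, 0.0483, 0.0141]
tcp_rot: [0.952, 0.307, 0.002, 0.001]
contact_force: [-2.3, -1.7, 7.5]
opening: 0.498
finger_force: 20.2
time: 17.58
eef_pos: [0.6115, 0.0489, 0.1434]
tcp_rot: [0.952, 0.307, 0.002, 0.001]
contact_force: [0.4, -0.2, -1.1]
opening: 0.498
finger_force: 20.8
t17.6 at [0.6115 0.0489 0.1434] head 35.7 q6 0.86 -> d [-18.05   3.57   0.29] tw -49.0 F [ 0.4 -0.2 -1.1] op 0.50 ff 20.8
```

View pics/s4.png

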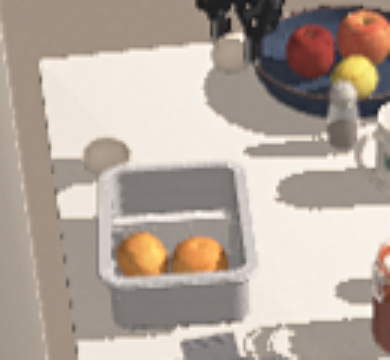

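Side crop: both mandarins lie on the floor of the large compartment at (142,255), (200,257), the divider stands, the egg is held at (232,52) with the gripper.

```bash
python3 -m pendant '[{"dx":-4,"dy":1,"dz":0,"twist":-10},{"dx":-9,"dy":2,"dz":0,"twist":-20},{"dx":-14,"dy":3,"dz":0,"twist":-30},{"dx":-18,"dy":3.6,"dz":0,"twist":-40},{"dx":-18,"dy":3.6,"dz":0,"twist":-49},{"dx":-18,"dy":3.6,"dz":2,"twist":-49},{"dx":-18,"dy":3.6,"dz":2,"twist":-49}]'
python3 - <<'E'
from h import *
x,y=b2w(-28,61);go(x,y,.018,84.7)
E
```

```text
time: 18.5
eef_pos: [0.4822, -0.0844, 0.1173]
tcp_rot: [0.739, 0.673, -0.002, -0.004]
contact_force: [-0.2, -0.5, -0.1]
opening: 0.495
finger_force: 20.8
t18.5 at [ 0.4822 -0.0844  0.1173] head 84.7 q6 -0.29 -> d [-0.1   0.35  9.93] tw -0.0 F [-0.2 -0.5 -0.1] op 0.50 ff 20.8
```

```bash
python3 -m pendant '[{"dx":-0.1,"dy":0.3,"dz":3,"twist":0},{"dx":-0.1,"dy":0.3,"dz":6,"twist":0},{"dx":-0.1,"dy":0.3,"dz":8.5,"twist":0},{"dx":-0.1,"dy":0.3,"dz":9.8,"twist":0},{"dx":-0.1,"dy":0.3,"dz":9.8,"twist":0}]'
python3 - <<'E'
from h import *
x,y=b2w(-28,61);go(x,y,.018,84.7)
E
```

```text
time: 19.12
eef_pos: [0.4892, -0.0869, 0.0242]
tcp_rot: [0.739, 0.674, 0.0, 0.0]
contact_force: [1.1, 0.4, 2.1]
opening: 0.491
finger_force: 22.3
t19.1 at [ 0.4892 -0.0869  0.0242] head 84.7 q6 -0.29 -> d [ 0.11 -0.46  0.62] tw 0.0 F [1.1 0.4 2.1] op 0.49 ff 22.3
```

```bash
python3 -m pendant '[{"dx":0.1,"dy":-0.3,"dz":0.4,"twist":0},{"dx":0.1,"dy":-0.3,"dz":0.4,"twist":0},{"dx":0.1,"dy":-0.3,"dz":0.4,"twist":0}]' 
python3 -m pendant '[{"dx":0,"dy":0,"dz":0,"twist":0},{"dx":0,"dy":0,"dz":0,"twist":0},{"dx":0,"dy":0,"dz":-4,"twist":0},{"dx":0,"dy":0,"dz":-8,"twist":0},{"dx":0,"dy":3,"dz":-8,"twist":0},{"dx":0,"dy":3,"dz":-8,"twist":0},{"dx":0,"dy":3,"dz":-8,"twist":0}]'  56
python3 - <<'E'
from h import *
x,y=b2w(6,61);go(x,y,.026,84.7)
c=cam("side");save(c,"s5.png",(175,130,265,220),4)
E
```

```text
time: 19.5
eef_pos: [0.4895, -0.087, 0.024]
tcp_rot: [0.739, 0.674, 0.002, 0.003]
contact_force: [0.6, 0.2, 16.1]
opening: 0.494
finger_force: 27.7
time: 20.38
eef_pos: [0.5139, -0.0877, 0.0984]
tcp_rot: [0.739, 0.674, -0.001, -0.001]
contact_force: [-0.1, -0.0, -0.1]
opening: 0.561
finger_force: 0.0
t20.4 at [ 0.5139 -0.0877  0.0984] head 84.7 q6 -0.27 -> d [-0.04  0.49  7.24] tw 0.0 F [-0.1 -0.  -0.1] op 0.56 ff 0.0
```

View pics/s5.png

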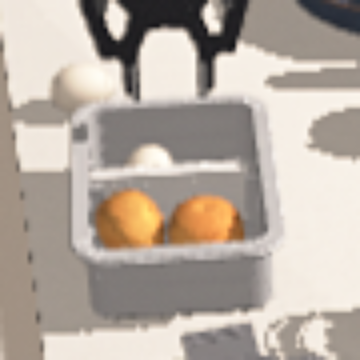

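Egg 1 lies in the small compartment at crop (150,158), left of its middle; I'll roll it on toward the near wall to make room.

```bash
python3 -m pendant '[{"dx":0,"dy":1.8,"dz":0,"twist":0},{"dx":0,"dy":1.8,"dz":0,"twist":0},{"dx":0,"dy":1.8,"dz":0,"twist":0},{"dx":0,"dy":1.8,"dz":3,"twist":0},{"dx":0,"dy":1.8,"dz":6,"twist":0},{"dx":0,"dy":1.8,"dz":7.4,"twist":0},{"dx":0,"dy":1.3,"dz":7.4,"twist":0},{"dx":0,"dy":0.8,"dz":7.4,"twist":0},{"dx":0,"dy":0.3,"dz":7.4,"twist":0},{"dx":0,"dy":-0.1,"dz":7.4,"twist":0}]' 0
python3 -m pendant '[{"dx":0,"dy":-0.4,"dz":0,"twist":0},{"dx":0,"dy":-0.7,"dz":0,"twist":0},{"dx":0,"dy":-0.7,"dz":0,"twist":0},{"dx":0,"dy":-0.6,"dz":-4,"twist":0},{"dx":0,"dy":-0.5,"dz":-10,"twist":0},{"dx":0,"dy":3,"dz":-12,"twist":0}]' 80
python3 - <<'E'
from h import *
d=(ctrl.get_state()["eef_pos"][:2]-BC);print("boxx",d@[np.cos(BA),np.sin(BA)])
c=cam("side");W=cloud(c)
q=(W[...,:2]-BC)@np.array([[np.cos(BA),-np.sin(BA)],[np.sin(BA),np.cos(BA)]])*1000
m=(abs(q[...,0])<66)&(q[...,1]>30)&(q[...,1]<80)&(W[...,2]>.025)&(W[...,2]<.058);print("egg1",m.sum(),np.median(q[m],0),np.ptp(q[m],0),W[m][:,2].max())
go(.449,.056,.14,175.5)
E
```

```text
time: 21.68
eef_pos: [0.5146, -0.0883, 0.0265]
tcp_rot: [0.739, 0.674, 0.0, 0.001]
contact_force: [0.6, 0.3, -0.1]
opening: -0.001
finger_force: 0.2
time: 22.42
eef_pos: [0.5452, -0.0912, 0.1502]
tcp_rot: [0.739, 0.674, 0.001, 0.003]
contact_force: [0.0, -0.2, -1.0]
opening: 0.799
finger_force: 0.0
boxx 0.032702066226327355
egg1 52 [-36.10177079  56.04901222] [120.3592181   40.90675095] 0.049554802161662415
t22.5 at [ 0.5505 -0.0926  0.1528] head 84.7 q6 -0.26 -> d [ 13.85 -11.51   1.07] tw 89.2 F [ 1.7 -1.9  3.2] op 0.80 ff 0.0
```

```bash
python3 -m pendant '[{"dx":3,"dy":-3,"dz":0,"twist":10},{"dx":7,"dy":-6,"dz":0,"twist":20},{"dx":10,"dy":-9,"dz":0,"twist":30},{"dx":13.8,"dy":-11.5,"dz":0,"twist":40},{"dx":13.8,"dy":-11.5,"dz":1,"twist":50},{"dx":13.8,"dy":-11.5,"dz":1,"twist":60},{"dx":13.8,"dy":-11.5,"dz":1,"twist":70},{"dx":13.8,"dy":-11.5,"dz":1,"twist":80},{"dx":13.8,"dy":-11.5,"dz":4,"twist":89.2},{"dx":13.8,"dy":-11.5,"dz":5,"twist":89.2}]' 80
python3 - <<'E'
from h import *
go(.449,.056,.006,175.5)
c=cam("side");W=cloud(c);hsv=cv2.cvtColor(c["img"],cv2.COLOR_RGB2HSV)
w=((hsv[...,1]<60)&(W[...,2]>.012)&(W[...,2]<.05)&(W[...,1]>.0)&(W[...,1]<.1)&(W[...,0]<.66)&(W[...,0]>.4)).astype(np.uint8)
k,l,st,ce=cv2.connectedComponentsWithStats(w)
for i in range(1,k):
    if st[i,4]>40: print("egg",ce[i].round(1),st[i],ray(c,*ce[i],.022).round(4))
E
```

```text
time: 23.72
eef_pos: [0.4405, 0.0573, 0.0935]
tcp_rot: [0.999, -0.038, -0.002, -0.0]
contact_force: [0.2, -0.0, -0.4]
opening: 0.798
finger_force: 0.0
t23.7 at [0.4405 0.0573 0.0935] head -4.4 q6 1.55 -> d [0.89 0.06 8.75] tw 0.1 F [ 0.2 -0.  -0.4] op 0.80 ff 0.0
egg [194.6 151.5] [187 146  16  12 143] [0.4491 0.0553 0.022 ]
```

```bash
python3 -m pendant '[{"dx":0.6,"dy":0,"dz":4,"twist":0},{"dx":0.6,"dy":0,"dz":8,"twist":0},{"dx":0.6,"dy":0,"dz":8.7,"twist":0},{"dx":0.6,"dy":0,"dz":8.7,"twist":0},{"dx":0.6,"dy":0,"dz":8.7,"twist":0}]'
python3 -m pendant '[{"dx":0,"dy":0,"dz":0,"twist":0},{"dx":0,"dy":0,"dz":0,"twist":0},{"dx":0,"dy":0,"dz":0,"twist":0},{"dx":0,"dy":0,"dz":0,"twist":0},{"dx":0,"dy":0,"dz":0,"twist":0}]' 0 20
python3 -m pendant '[{"dx":0,"dy":0,"dz":-5,"twist":0},{"dx":0,"dy":0,"dz":-11,"twist":0},{"dx":0,"dy":0,"dz":-14,"twist":0},{"dx":0,"dy":0,"dz":-14,"twist":0}]'
python3 - <<'E'
from h import *
x,y=b2w(28,61);go(x,y,.14,84.7)
E
```

```text
time: 24.4
eef_pos: [0.45, 0.0566, 0.0104]
tcp_rot: [0.999, -0.039, 0.002, 0.0]
contact_force: [0.2, -0.1, 0.4]
opening: 0.801
finger_force: 0.0
time: 25.02
eef_pos: [0.4495, 0.0566, 0.0101]
tcp_rot: [0.999, -0.039, 0.001, 0.0]
contact_force: [-1.0, -0.0, 5.4]
opening: 0.504
finger_force: 19.7
time: 25.52
eef_pos: [0.4505, 0.0565, 0.152]
tcp_rot: [0.999, -0.039, 0.004, 0.0]
contact_force: [-0.6, 0.4, -0.9]
opening: 0.502
finger_force: 20.8
t25.5 at [0.4505 0.0565 0.152 ] head -4.5 q6 1.55 -> d [10.12 13.96  1.27] tw -89.2 F [-0.6  0.4 -0.9] op 0.50 ff 20.8
```

```bash
python3 -m pendant '[{"dx":2,"dy":0,"dz":0,"twist":-10},{"dx":4,"dy":3,"dz":0,"twist":-20},{"dx":6,"dy":6,"dz":0,"twist":-30},{"dx":8,"dy":9,"dz":0,"twist":-40},{"dx":10.1,"dy":12,"dz":0,"twist":-50},{"dx":10.1,"dy":14,"dz":0,"twist":-60},{"dx":10.1,"dy":14,"dz":1,"twist":-70},{"dx":10.1,"dy":14,"dz":1,"twist":-80},{"dx":10.1,"dy":14,"dz":2,"twist":-89.2},{"dx":10.1,"dy":14,"dz":3,"twist":-89.2}]'
python3 - <<'E'
from h import *
x,y=b2w(28,61);go(x,y,.017,84.7)
E
```

```text
time: 26.78
eef_pos: [0.5368, -0.0904, 0.1162]
tcp_rot: [0.74, 0.673, -0.001, -0.001]
contact_force: [-0.8, 0.4, -0.3]
opening: 0.503
finger_force: 20.8
t26.8 at [ 0.5368 -0.0904  0.1162] head 84.6 q6 -0.26 -> d [0.01 0.4  9.92] tw -0.1 F [-0.8  0.4 -0.3] op 0.50 ff 20.8
```

```bash
python3 -m pendant '[{"dx":0,"dy":0,"dz":3,"twist":0},{"dx":0,"dy":0,"dz":6,"twist":0},{"dx":0,"dy":0,"dz":8.5,"twist":0},{"dx":0,"dy":0,"dz":9.7,"twist":0},{"dx":0,"dy":0,"dz":9.7,"twist":0},{"dx":0,"dy":0,"dz":9.7,"twist":0}]'
python3 - <<'E'
from h import *
x,y=b2w(28,61);go(x,y,.017,84.7)
E
```

```text
time: 27.52
eef_pos: [0.5362, -0.0901, 0.0236]
tcp_rot: [0.739, 0.673, -0.002, -0.003]
contact_force: [-17.0, 3.8, 20.3]
opening: 0.497
finger_force: 45.0
t27.5 at [ 0.5362 -0.0901  0.0236] head 84.6 q6 -0.26 -> d [-0.    0.44  0.66] tw -0.1 F [-17.    3.8  20.3] op 0.50 ff 45.0
```

```bash
python3 -m pendant '[{"dx":0,"dy":-0.2,"dz":-0.3,"twist":0},{"dx":0,"dy":-0.2,"dz":-0.3,"twist":0}]' 
python3 -m pendant '[{"dx":0,"dy":-0.2,"dz":-0.3,"twist":0},{"dx":0,"dy":-0.2,"dz":-0.3,"twist":0},{"dx":0,"dy":-0.2,"dz":-4,"twist":0},{"dx":0,"dy":-0.2,"dz":-10,"twist":0},{"dx":0,"dy":-0.2,"dz":-16,"twist":0},{"dx":-5,"dy":0,"dz":-16,"twist":0},{"dx":-11,"dy":0,"dz":-16,"twist":0},{"dx":-17,"dy":0,"dz":-16,"twist":0},{"dx":-22,"dy":0,"dz":-16,"twist":0},{"dx":-26,"dy":0,"dz":-16,"twist":0}]'  56
python3 - <<'E'
from h import *
c=cam("side");s=cam("top");np.savez("top6.npz",**s)
a=cv2.resize(c["img"][130:220,175:265,::-1],(360,360));b=cv2.resize(s["img"][195:290,155:275,::-1],(400,317));b=np.vstack([b,np.zeros((43,400,3),np.uint8)])
cv2.imwrite("pics/s6.png",np.hstack([a,b]))
W=cloud(s);q=(W[...,:2]-BC)@np.array([[np.cos(BA),-np.sin(BA)],[np.sin(BA),np.cos(BA)]])*1000
for n,l,h in(("large",-92,10),("small",30,92)):
    m=(abs(q[...,0])<66)&(q[...,1]>l)&(q[...,1]<h);print(n,"zmax",np.nanpercentile(W[m][:,2],[90,98,100]))
m=(abs(q[...,0])<66)&(q[...,1]>30)&(q[...,1]<92)&(W[...,2]>.025)
k,l,st,ce=cv2.connectedComponentsWithStats(m.astype(np.uint8))
for i in range(1,k):
    if st[i,4]>20: print(st[i,4],np.median(q[l==i],0),np.ptp(q[l==i],0))
E
```

```text
time: 27.78
eef_pos: [0.5359, -0.0905, 0.0243]
tcp_rot: [0.74, 0.673, 0.0, 0.0]
contact_force: [0.5, -0.0, -1.1]
opening: 0.497
finger_force: 33.0
time: 29.02
eef_pos: [0.5115, -0.3517, 0.1843]
tcp_rot: [0.74, 0.673, -0.0, 0.0]
contact_force: [-0.6, 0.0, 0.2]
opening: 0.564
finger_force: 0.0
large zmax [0.06041163 0.53129405 0.536713  ]
small zmax [0.0465207  0.04944331 0.06423014]
338 [20.55681252 60.59182366] [42.17646412 55.31800338]
340 [-35.96742655  61.64941341] [43.29910659 53.23246866]
```

View pics/s6.png

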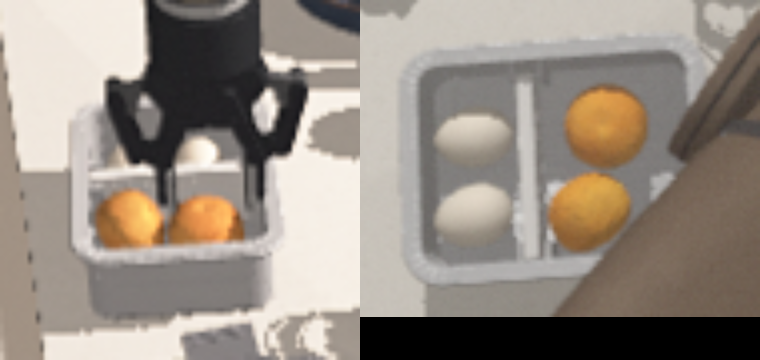

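All four pieces are on the floor: eggs at picture (474,140), (474,215), mandarins at (605,127), (590,212), divider standing. Next, the lid.

```bash
python3 - <<'E'
from h import *
go(.5268,-.4465,.10,94.4)
E
python3 -m pendant '[{"dx":-5,"dy":0.5,"dz":0,"twist":-5},{"dx":-9.4,"dy":0.7,"dz":2,"twist":-9.8},{"dx":-9.4,"dy":0.7,"dz":8.4,"twist":-9.8},{"dx":-9.4,"dy":0.7,"dz":8.4,"twist":-9.8},{"dx":-9.4,"dy":0.7,"dz":8.4,"twist":-9.8}]' 40
python3 - <<'E'
from h import *
go(.5268,-.4465,.015,94.4)
E
```

```text
t29.1 at [ 0.5112 -0.3535  0.1844] head 84.4 q6 -0.67 -> d [-9.1   2.46  8.45] tw -10.0 F [0.4 0.1 1.3] op 0.56 ff 0.0
time: 29.75
eef_pos: [0.511, -0.4432, 0.1016]
tcp_rot: [0.679, 0.735, 0.0, 0.0]
contact_force: [-0.1, -0.6, 0.2]
opening: 0.401
finger_force: 0.0
t29.8 at [ 0.511  -0.4432  0.1016] head 94.5 q6 -0.94 -> d [-0.45  1.55  8.66] tw 0.1 F [-0.1 -0.6  0.2] op 0.40 ff 0.0
```

```bash
python3 -m pendant '[{"dx":-0.4,"dy":1.5,"dz":1,"twist":0},{"dx":-0.4,"dy":1.5,"dz":4,"twist":0},{"dx":-0.4,"dy":1.5,"dz":7,"twist":0},{"dx":-0.4,"dy":1.5,"dz":8.5,"twist":0},{"dx":-0.4,"dy":1.5,"dz":8.5,"twist":0},{"dx":-0.4,"dy":1.5,"dz":8.5,"twist":0}]'
python3 -c "
from h import *
go(.5268,-.4465,.015,94.4)"
```

```text
time: 30.5
eef_pos: [0.5267, -0.4476, 0.018]
tcp_rot: [0.679, 0.734, -0.0, 0.002]
contact_force: [-0.4, -0.1, -0.8]
opening: 0.399
finger_force: 0.0
t30.5 at [ 0.5267 -0.4476  0.018 ] head 94.5 q6 -0.93 -> d [0.11 0.02 0.3 ] tw 0.1 F [-0.4 -0.1 -0.8] op 0.40 ff 0.0
```

```bash
python3 -m pendant '[{"dx":0,"dy":0,"dz":0,"twist":0},{"dx":0,"dy":0,"dz":0,"twist":0},{"dx":0,"dy":0,"dz":0,"twist":0},{"dx":0,"dy":0,"dz":0,"twist":0},{"dx":0,"dy":0,"dz":0,"twist":0}]' 0 70
python3 -m pendant '[{"dx":0,"dy":0,"dz":-3,"twist":0},{"dx":0,"dy":0,"dz":-8,"twist":0},{"dx":0,"dy":0,"dz":-13,"twist":0},{"dx":0,"dy":0,"dz":-15,"twist":0},{"dx":0,"dy":0,"dz":-15,"twist":0},{"dx":0,"dy":0,"dz":-15,"twist":0}]'
python3 -c "
from h import *
go(BC[0],BC[1],.15,84.7)"
```

```text
time: 31.12
eef_pos: [0.5264, -0.4476, 0.0176]
tcp_rot: [0.679, 0.734, -0.0, 0.001]
contact_force: [-0.9, 1.4, 5.5]
opening: 0.15
finger_force: 69.9
time: 31.88
eef_pos: [0.5242, -0.4452, 0.1618]
tcp_rot: [0.679, 0.734, 0.0, -0.003]
contact_force: [0.1, 0.8, -3.3]
opening: 0.147
finger_force: 68.8
t31.9 at [ 0.5242 -0.4452  0.1618] head 94.5 q6 -0.93 -> d [29.69  0.61  1.32] tw 9.8 F [ 0.1  0.8 -3.3] op 0.15 ff 68.8
```

```bash
python3 -m pendant '[{"dx":3,"dy":0,"dz":0,"twist":2},{"dx":8,"dy":0.2,"dz":0,"twist":4},{"dx":13,"dy":0.3,"dz":0,"twist":6},{"dx":18,"dy":0.4,"dz":0,"twist":8},{"dx":23,"dy":0.5,"dz":0.5,"twist":9.8},{"dx":27,"dy":0.6,"dz":1,"twist":9.8},{"dx":29.7,"dy":0.6,"dz":2,"twist":9.8},{"dx":29.7,"dy":0.6,"dz":2.5,"twist":9.8},{"dx":29.7,"dy":0.6,"dz":2.5,"twist":9.8},{"dx":29.7,"dy":0.6,"dz":2.5,"twist":9.8}]'
python3 - <<'E'
from h import *
go(BC[0],BC[1],.10,84.7)
s=cam("side");c=cam("top");np.savez("side7.npz",**s);np.savez("top7.npz",**c)
a=cv2.resize(c["img"][165:300,140:300,::-1],None,fx=2.6,fy=2.6)[:350];b=cv2.resize(s["img"][110:240,165:285,::-1],(323,350))
cv2.imwrite("pics/lid7.png",np.hstack([a,b]))
E
```

```text
time: 33.12
eef_pos: [0.5084, -0.151, 0.1403]
tcp_rot: [0.74, 0.673, -0.0, -0.0]
contact_force: [0.1, -0.2, -3.7]
opening: 0.149
finger_force: 68.7
t33.1 at [ 0.5084 -0.151   0.1403] head 84.6 q6 -0.39 -> d [ 0.22 -0.16  4.03] tw -0.1 F [ 0.1 -0.2 -3.7] op 0.15 ff 68.7
```

View pics/lid7.png

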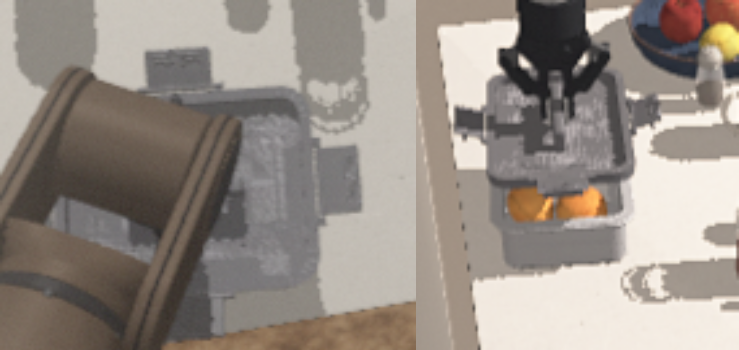

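The lid hangs level over the box in the side view (picture (560,130)), all flaps up, mandarins visible under it; the top view is half hidden by the arm.

Run:
```python
from h import *
M=np.array([[np.cos(BA),-np.sin(BA)],[np.sin(BA),np.cos(BA)]])
for n in("side7","top7"):
    c=dict(np.load(n+".npz"));W=cloud(c);q=(W[...,:2]-BC)@M*1000;z=W[...,2]*1000
    m=(z>123)&(z<150)&(abs(q[...,0])<95)&(abs(q[...,1])<122)&(c["img"].max(2).astype(int)-c["img"].min(2)<25)
    P=q[m];
    print(n,m.sum(),"z",np.percentile(z[m],[5,50,95]).round(1))
    X,Y=P[:,0],P[:,1]
    for nm,band,v,sg in(("+x",abs(Y),X,1),("-x",abs(Y),X,-1),("+y",abs(X),Y,1),("-y",abs(X),Y,-1)):
        o=Y if 'x' in nm else X;lim=(35,95) if 'x' in nm else (35,70);pts=[]
        for s in(-1,1):
            for a in range(lim[0],lim[1],6):
                k=(o*s>a)&(o*s<a+6)
                if k.sum()>15: 
                    e=np.max(v[k]*sg)*sg
                    if abs(e)>70: pts.append((s*(a+3),e))
        if len(pts)>3:
            p=np.array(pts);f=np.polyfit(p[:,0],p[:,1],1);print(nm,len(p),"edge %.1f slope %.2f deg"%(np.median(p[:,1]),np.degrees(f[0])),p[:,1].round(1))
```

```text
side7 1910 z [128.8 132.9 144.9]
+x 20 edge 83.2 slope -0.29 deg [90.4 83.6 83.1 79.4 85.3 81.5 83.9 83.4 82.8 82.2 84.1 78.5 85.4 82.3
 82.9 83.5 84.  78.  84.8 82. ]
-x 20 edge -79.9 slope 0.73 deg [-86.3 -83.3 -77.2 -77.4 -80.2 -80.2 -80.3 -80.8 -77.5 -81.7 -79.9 -80.
 -79.8 -80.3 -79.8 -79.7 -79.6 -79.6 -73.1 -76.7]
+y 10 edge 100.7 slope -0.10 deg [ 77.6  99.3 100.5 101.6 103.5 110.1  79.1  96.9 100.9 101.3]
-y 12 edge -116.6 slope -0.24 deg [-119.5 -115.6 -118.  -116.9 -116.8 -112.2 -121.  -119.  -116.3 -114.6
 -115.2 -115.9]
top7 3751 z [131.2 134.4 147. ]
+x 10 edge 84.1 slope 2.64 deg [89.5 83.4 85.2 84.1 83.8 83.7 83.4 84.5 84.7 84.1]
-x 10 edge -81.5 slope -4.07 deg [-87.7 -82.  -82.1 -80.8 -81.3 -81.7 -82.2 -80.4 -80.9 -81.2]
-y 12 edge -110.5 slope -0.66 deg [-110.1 -109.7 -111.3 -111.  -110.5 -107.9 -117.8 -111.6 -110.1 -110.6
 -111.  -109.2]
```

```bash
python3 -m pendant '[{"dx":0.1,"dy":-0.15,"dz":2,"twist":0},{"dx":0.1,"dy":-0.15,"dz":4,"twist":0},{"dx":0.1,"dy":-0.15,"dz":4.8,"twist":0},{"dx":0.1,"dy":-0.15,"dz":4.8,"twist":0},{"dx":0.1,"dy":-0.15,"dz":4.8,"twist":0}]'
python3 -c "
from h import *
go(BC[0],BC[1],.0806,84.7)"
```

```text
time: 33.85
eef_pos: [0.5076, -0.1494, 0.0936]
tcp_rot: [0.739, 0.674, 0.0, 0.001]
contact_force: [0.8, 0.5, -3.0]
opening: 0.144
finger_force: 68.7
t33.9 at [ 0.5076 -0.1494  0.0936] head 84.7 q6 -0.39 -> d [ 0.07 -0.07  1.3 ] tw -0.0 F [ 0.8  0.5 -3. ] op 0.14 ff 68.7
```

```bash
python3 -m pendant '[{"dx":0,"dy":0,"dz":0.4,"twist":0},{"dx":0,"dy":0,"dz":0.7,"twist":0},{"dx":0,"dy":0,"dz":1.0,"twist":0},{"dx":0,"dy":0,"dz":1.2,"twist":0},{"dx":0,"dy":0,"dz":1.2,"twist":0}]'
python3 -c "
from h import *
go(BC[0],BC[1],.0806,84.7);print(ctrl.get_state()['wrist_torque'])"
```

```text
time: 34.48
eef_pos: [0.507, -0.1489, 0.0806]
tcp_rot: [0.739, 0.674, 0.0, 0.0]
contact_force: [-0.3, 0.2, -2.6]
opening: 0.147
finger_force: 68.8
t34.5 at [ 0.507  -0.1489  0.0806] head 84.7 q6 -0.39 -> d [ 0.02 -0.    0.  ] tw -0.0 F [-0.3  0.2 -2.6] op 0.15 ff 68.8
[-0.01583375  0.03273225 -0.02711748]
```

```bash
python3 -m pendant '[{"dx":0,"dy":0,"dz":0.2,"twist":0},{"dx":0,"dy":0,"dz":0.4,"twist":0},{"dx":0,"dy":0,"dz":0.5,"twist":0},{"dx":0,"dy":0,"dz":0.5,"twist":0}]'
python3 -c "
from h import *
go(BC[0],BC[1],.0806,84.7);print(ctrl.get_state()['wrist_torque'])"
```

```text
time: 34.98
eef_pos: [0.5071, -0.1489, 0.0805]
tcp_rot: [0.739, 0.674, -0.001, -0.001]
contact_force: [-12.9, 4.7, 23.7]
opening: 0.147
finger_force: 72.4
t35.0 at [ 0.5071 -0.1489  0.0805] head 84.7 q6 -0.39 -> d [ 0.02 -0.01 -0.01] tw 0.0 F [-12.9   4.7  23.7] op 0.15 ff 72.4
[ 0.80960055  2.00502685 -0.02630093]
```

```bash
python3 -m pendant '[{"dx":0,"dy":0,"dz":-0.4,"twist":0},{"dx":0,"dy":0,"dz":-0.4,"twist":0},{"dx":0,"dy":0,"dz":-0.4,"twist":0},{"dx":0,"dy":0,"dz":-4,"twist":0},{"dx":0,"dy":0,"dz":-9,"twist":0},{"dx":-5,"dy":0,"dz":-11,"twist":0},{"dx":-11,"dy":2,"dz":-11,"twist":0},{"dx":-17,"dy":6,"dz":-11,"twist":0},{"dx":-23,"dy":8,"dz":-11,"twist":0},{"dx":-26,"dy":8,"dz":-11,"twist":0}]' 40
python3 - <<'E'
from h import *
s=cam("side");c=cam("top");np.savez("side8.npz",**s);np.savez("top8.npz",**c)
a=cv2.resize(c["img"][175:300,140:280,::-1],None,fx=2.8,fy=2.8)[:350];b=cv2.resize(s["img"][110:240,165:285,::-1],(323,350))
cv2.imwrite("pics/lid8.png",np.hstack([a,b]))
M=np.array([[np.cos(BA),-np.sin(BA)],[np.sin(BA),np.cos(BA)]])
W=cloud(c);q=(W[...,:2]-BC)@M*1000;z=W[...,2]*1000
m=(z>60)&(z<115)&(abs(q[...,0])<125)&(abs(q[...,1])<155)
for nm,k in(("bar",m&(z>98)&(abs(q[...,0])<15)&(abs(q[...,1])<60)),("fa",m&(q[...,0]>92)&(abs(q[...,1])<35)),("fb",m&(q[...,1]>118)&(abs(q[...,0])<35)),("fc",m&(q[...,0]<-92)&(abs(q[...,1])<35)),("fd",m&(q[...,1]<-118)&(abs(q[...,0])<35))):
    if k.sum()>5: print(nm,k.sum(),np.median(q[k],0).round(1),np.percentile(z[k],[3,50,97]).round(1),rect(q[k]/1000))
for nm,k in(("px",(q[...,0]>72)&(q[...,0]<80)),("nx",(q[...,0]<-72)&(q[...,0]>-80)),("py",(q[...,1]>98)&(q[...,1]<106)),("ny",(q[...,1]<-98)&(q[...,1]>-106))):
    k=k&m; print(nm,k.sum(),np.median(z[k]).round(1) if k.any() else None)
E
```

```text
time: 36.22
eef_pos: [0.5628, -0.4178, 0.1843]
tcp_rot: [0.739, 0.673, -0.0, -0.0]
contact_force: [-0.4, -0.3, 0.3]
opening: 0.4
finger_force: 0.0
bar 265 [-0.4  0.2] [ 99.2 102.8 105.3] (array([ 0.1, -0.4]), array([98.2, 14.1]), 89.8)
fa 290 [105.6  -0.2] [86.5 93.2 99. ] (array([106.,  -0.]), array([28., 56.]), 0.1)
fb 320 [  0.  132.4] [86.8 92.3 97.4] (array([  0.2, 132.3]), array([27.5, 55.4]), 88.7)
fc 179 [-103.3   13.1] [87.  91.  96.6] (array([-105.8,    6.8]), array([40.9, 27.6]), 89.0)
fd 15 [  23.4 -122.2] [85.7 88.3 91.2] (array([  23.7, -122.4]), array([ 6.4, 14.5]), 51.5)
px 338 83.3
nx 203 84.0
py 289 83.1
ny 111 83.5
```

View pics/lid8.png

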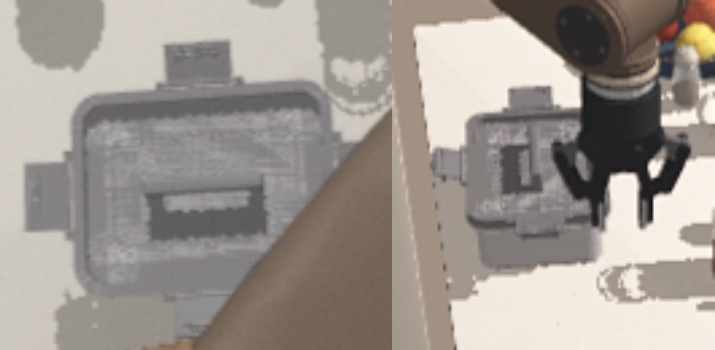

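Lid is square on the box (bar centre within 0.5 mm of the box centre, edges at even height); all four flaps are up, e.g. at (197,62), (48,196) in the picture. Now the flaps.

```bash
python3 - <<'E'
from h import *
x,y=b2w(0,-137);go(x,y,.12,84.7)
E
python3 -m pendant '[{"dx":6,"dy":-3,"dz":0,"twist":0},{"dx":11,"dy":-6,"dz":1,"twist":0},{"dx":13.2,"dy":-8,"dz":5,"twist":0},{"dx":13.2,"dy":-8,"dz":6,"twist":0},{"dx":13.2,"dy":-8,"dz":6,"twist":0}]' 0
python3 - <<'E'
from h import *
x,y=b2w(0,-137);go(x,y,.057,84.7)
E
```

```text
t36.3 at [ 0.5616 -0.4194  0.1841] head 84.5 q6 -0.69 -> d [12.72 -7.99  6.41] tw -0.2 F [-0.4  0.6 -0.2] op 0.40 ff 0.0
time: 36.95
eef_pos: [0.4952, -0.2763, 0.1252]
tcp_rot: [0.739, 0.674, -0.0, -0.0]
contact_force: [0.8, -0.6, 0.2]
opening: 0.002
finger_force: 0.0
t37.0 at [ 0.4952 -0.2763  0.1252] head 84.7 q6 -0.60 -> d [-0.89 -0.    6.82] tw 0.0 F [ 0.8 -0.6  0.2] op 0.00 ff 0.0
```

```bash
python3 -m pendant '[{"dx":-0.9,"dy":0,"dz":1,"twist":0},{"dx":-0.9,"dy":0,"dz":3,"twist":0},{"dx":-0.9,"dy":0,"dz":4,"twist":0},{"dx":-0.9,"dy":0,"dz":5,"twist":0},{"dx":-0.9,"dy":0,"dz":6,"twist":0},{"dx":-0.9,"dy":0,"dz":6.8,"twist":0},{"dx":-0.9,"dy":0,"dz":6.8,"twist":0}]'
python3 -m pendant '[{"dx":0.2,"dy":0,"dz":0,"twist":0},{"dx":0.5,"dy":0,"dz":0,"twist":0},{"dx":0.5,"dy":0,"dz":0,"twist":0}]'
python3 - <<'E'
from h import *
x,y=b2w(0,-128);go(x,y,.057,84.7)
E
```

```text
time: 37.83
eef_pos: [0.4942, -0.2857, 0.0572]
tcp_rot: [0.739, 0.674, -0.0, 0.0]
contact_force: [0.4, -2.3, -0.5]
opening: -0.002
finger_force: 0.8
time: 38.2
eef_pos: [0.4945, -0.2792, 0.0575]
tcp_rot: [0.739, 0.674, 0.0, -0.001]
contact_force: [0.1, -0.8, 0.1]
opening: -0.0
finger_force: 0.0
t38.2 at [ 0.4945 -0.2792  0.0575] head 84.7 q6 -0.60 -> d [0.31 0.04 0.05] tw -0.0 F [ 0.1 -0.8  0.1] op -0.00 ff 0.0
```

```bash
python3 -m pendant '[{"dx":0.2,"dy":0,"dz":0,"twist":0},{"dx":0.4,"dy":0,"dz":0,"twist":0},{"dx":0.4,"dy":0,"dz":0,"twist":0}]'
python3 -m pendant '[{"dx":0.2,"dy":0,"dz":0,"twist":0},{"dx":0.3,"dy":0,"dz":0,"twist":0},{"dx":0.3,"dy":0,"dz":0,"twist":0}]'
```

```text
time: 38.58
eef_pos: [0.4949, -0.2767, 0.0576]
tcp_rot: [0.739, 0.674, -0.0, 0.0]
contact_force: [-0.5, -3.2, -0.5]
opening: -0.001
finger_force: 1.6
time: 38.95
eef_pos: [0.4951, -0.2766, 0.0581]
tcp_rot: [0.739, 0.674, -0.002, 0.003]
contact_force: [-3.2, -10.8, -1.7]
opening: 0.001
finger_force: 5.3
```

```bash
python3 -m pendant '[{"dx":-1,"dy":0,"dz":0,"twist":0},{"dx":-2.5,"dy":0,"dz":0,"twist":0},{"dx":-4,"dy":0,"dz":-3,"twist":0},{"dx":-4,"dy":0,"dz":-9,"twist":0},{"dx":0,"dy":0,"dz":-9,"twist":0},{"dx":6,"dy":0,"dz":-9,"twist":0},{"dx":12,"dy":0,"dz":-9,"twist":0},{"dx":18,"dy":0,"dz":-9,"twist":0},{"dx":24,"dy":0,"dz":-9,"twist":0},{"dx":26.5,"dy":0,"dz":-9,"twist":0}]'
python3 - <<'E'
from h import *
c=cam("side");W=cloud(c);M=np.array([[np.cos(BA),-np.sin(BA)],[np.sin(BA),np.cos(BA)]]);q=(W[...,:2]-BC)@M*1000;z=W[...,2]*1000
m=(abs(q[...,0])<26)&(q[...,1]<-112)&(q[...,1]>-155)&(z>30)&(z<110)
for zz in range(45,100,8):
    k=m&(z>zz)&(z<zz+8); print(zz,k.sum(),np.percentile(q[k][:,1],[10,50,90]).round(1) if k.any() else None)
x,y=b2w(0,137);go(x,y,.057,84.7)
E
```

```text
time: 40.2
eef_pos: [0.5197, -0.0066, 0.1476]
tcp_rot: [0.738, 0.675, 0.0, -0.001]
contact_force: [-0.3, -0.2, -0.8]
opening: 0.002
finger_force: 0.0
45 11 [-122.2 -120.3 -118.6]
53 39 [-125.3 -121.1 -118.5]
61 35 [-123.6 -120.6 -117.3]
69 39 [-123.7 -120.3 -115.9]
77 37 [-121.1 -117.8 -114.5]
85 12 [-121.8 -118.7 -114. ]
93 0 None
t40.2 at [ 0.5197 -0.0051  0.1476] head 84.9 q6 -0.12 -> d [-0.74  0.06  9.06] tw 0.2 F [-0.2  2.  -0.4] op -0.00 ff 0.0
```

Flap d hangs vertical and stays. Next flap b.

```bash
python3 -m pendant '[{"dx":0,"dy":0,"dz":2,"twist":0},{"dx":0,"dy":0,"dz":2,"twist":0}]'
python3 - <<'E'
from h import *
x,y=b2w(0,137);go(x,y,.057,84.7)
E
```

```text
time: 40.5
eef_pos: [0.5186, -0.0094, 0.126]
tcp_rot: [0.739, 0.674, -0.001, -0.002]
contact_force: [-0.7, -0.3, -0.2]
opening: 0.002
finger_force: 0.0
t40.5 at [ 0.5186 -0.0094  0.126 ] head 84.7 q6 -0.12 -> d [-0.28  0.16  6.9 ] tw -0.0 F [-0.7 -0.3 -0.2] op 0.00 ff 0.0
```

```bash
python3 -m pendant '[{"dx":-0.2,"dy":0.1,"dz":1,"twist":0},{"dx":-0.2,"dy":0.1,"dz":3,"twist":0},{"dx":-0.2,"dy":0.1,"dz":4,"twist":0},{"dx":-0.2,"dy":0.1,"dz":5,"twist":0},{"dx":-0.2,"dy":0.1,"dz":6,"twist":0},{"dx":-0.2,"dy":0.1,"dz":6.9,"twist":0},{"dx":-0.5,"dy":0.1,"dz":6.9,"twist":0},{"dx":-0.8,"dy":0.1,"dz":6.9,"twist":0},{"dx":-1.0,"dy":0.1,"dz":6.9,"twist":0},{"dx":-1.0,"dy":0.1,"dz":6.9,"twist":0}]'
python3 -m pendant '[{"dx":-0.2,"dy":0,"dz":0,"twist":0},{"dx":-0.3,"dy":0,"dz":0,"twist":0},{"dx":-0.3,"dy":0,"dz":0,"twist":0}]'
python3 - <<'E'
from h import *
x,y=b2w(0,128.4);go(x,y,.057,84.7)
E
```

```text
time: 41.75
eef_pos: [0.5196, -0.0188, 0.0584]
tcp_rot: [0.739, 0.673, 0.0, -0.001]
contact_force: [-0.7, 5.1, -1.4]
opening: -0.001
finger_force: 2.2
time: 42.12
eef_pos: [0.5202, -0.0234, 0.0591]
tcp_rot: [0.739, 0.674, -0.0, 0.001]
contact_force: [0.6, 0.2, -0.3]
opening: 0.002
finger_force: 0.0
t42.1 at [ 0.5202 -0.0234  0.0591] head 84.7 q6 -0.15 -> d [ 0.24 -0.15  0.21] tw 0.0 F [ 0.6  0.2 -0.3] op 0.00 ff 0.0
```

```bash
python3 -m pendant '[{"dx":-0.3,"dy":0,"dz":0,"twist":0},{"dx":-0.3,"dy":0,"dz":0,"twist":0}]'
python3 -m pendant '[{"dx":1,"dy":0,"dz":0,"twist":0},{"dx":3,"dy":0,"dz":0,"twist":0},{"dx":4,"dy":0,"dz":-3,"twist":0},{"dx":4,"dy":2,"dz":-8,"twist":0},{"dx":0,"dy":6,"dz":-8,"twist":0},{"dx":-4,"dy":10,"dz":-8,"twist":0},{"dx":-9,"dy":11.6,"dz":-8,"twist":0},{"dx":-12.6,"dy":11.6,"dz":-8,"twist":0},{"dx":-12.6,"dy":11.6,"dz":-7,"twist":0},{"dx":-12.6,"dy":11.6,"dz":-7,"twist":0}]'
python3 - <<'E'
from h import *
x,y=b2w(114,0);go(x,y,.057,84.7)
E
```

```text
time: 42.38
eef_pos: [0.5199, -0.0255, 0.0591]
tcp_rot: [0.739, 0.673, 0.001, 0.0]
contact_force: [-0.5, 2.5, 2.2]
opening: 0.003
finger_force: 1.5
time: 43.62
eef_pos: [0.622, -0.1606, 0.1266]
tcp_rot: [0.739, 0.674, -0.001, -0.002]
contact_force: [-0.3, 0.3, 0.0]
opening: 0.002
finger_force: 0.0
t43.6 at [ 0.622  -0.1606  0.1266] head 84.7 q6 -0.32 -> d [ 0.11 -0.14  6.96] tw 0.0 F [-0.3  0.3  0. ] op 0.00 ff 0.0
```

```bash
python3 -m pendant '[{"dx":0,"dy":-0.1,"dz":1,"twist":0},{"dx":0,"dy":-0.1,"dz":3,"twist":0},{"dx":0,"dy":-0.1,"dz":4,"twist":0},{"dx":0,"dy":-0.1,"dz":5,"twist":0},{"dx":0,"dy":-0.1,"dz":6,"twist":0},{"dx":0,"dy":-0.1,"dz":6.9,"twist":0},{"dx":0,"dy":-0.4,"dz":6.9,"twist":0},{"dx":0,"dy":-0.7,"dz":6.9,"twist":0},{"dx":0,"dy":-0.9,"dz":6.9,"twist":0},{"dx":0,"dy":-0.9,"dz":6.9,"twist":0}]'
python3 -m pendant '[{"dx":0,"dy":-0.2,"dz":0,"twist":0},{"dx":0,"dy":-0.3,"dz":0,"twist":0},{"dx":0,"dy":-0.3,"dz":0,"twist":0}]'
python3 - <<'E'
from h import *
x,y=b2w(105,0);go(x,y,.057,84.7)
c=cam("side");W=cloud(c);M=np.array([[np.cos(BA),-np.sin(BA)],[np.sin(BA),np.cos(BA)]])
c=cam("top");W=cloud(c);q=(W[...,:2]-BC)@M*1000;z=W[...,2]*1000
for nm,k in(("b",(abs(q[...,0])<26)&(q[...,1]>119)&(q[...,1]<155)),):
    k&=(z>20)&(z<120);print(nm,"raised px",k.sum())
E
```

```text
time: 44.88
eef_pos: [0.6149, -0.1611, 0.0604]
tcp_rot: [0.739, 0.674, 0.001, 0.001]
contact_force: [1.9, 0.6, -0.3]
opening: 0.003
finger_force: 1.2
time: 45.25
eef_pos: [0.6128, -0.161, 0.0604]
tcp_rot: [0.739, 0.673, 0.001, 0.002]
contact_force: [5.3, -0.6, -1.5]
opening: -0.002
finger_force: 2.2
t45.2 at [ 0.6128 -0.161   0.0604] head 84.7 q6 -0.32 -> d [ 0.25 -0.15  0.34] tw -0.0 F [ 5.3 -0.6 -1.5] op -0.00 ff 2.2
b raised px 0
```

```bash
python3 -m pendant '[{"dx":0,"dy":-0.2,"dz":0.2,"twist":0},{"dx":0,"dy":-0.2,"dz":0.2,"twist":0}]'
python3 -m pendant '[{"dx":0,"dy":-0.2,"dz":0,"twist":0},{"dx":0,"dy":-0.2,"dz":0,"twist":0}]'
python3 -m pendant '[{"dx":0,"dy":-0.2,"dz":0,"twist":0},{"dx":0,"dy":-0.2,"dz":0,"twist":0}]'
```

```text
time: 45.6
eef_pos: [0.609, -0.1604, 0.0577]
tcp_rot: [0.739, 0.674, -0.0, -0.0]
contact_force: [2.5, -0.1, 1.4]
opening: 0.001
finger_force: 0.8
time: 45.85
eef_pos: [0.6089, -0.1605, 0.0579]
tcp_rot: [0.739, 0.673, 0.002, 0.002]
contact_force: [6.7, -0.3, -2.7]
opening: 0.004
finger_force: 3.4
time: 46.1
eef_pos: [0.6088, -0.1605, 0.0586]
tcp_rot: [0.739, 0.673, 0.003, 0.004]
contact_force: [11.1, 0.6, -4.0]
opening: 0.002
finger_force: 5.5
```

```bash
python3 -m pendant '[{"dx":0,"dy":1.5,"dz":0,"twist":0},{"dx":0,"dy":3,"dz":0,"twist":0},{"dx":0,"dy":3.5,"dz":-4,"twist":0},{"dx":0,"dy":3.5,"dz":-9,"twist":0},{"dx":0,"dy":-2,"dz":-9,"twist":0},{"dx":-0.5,"dy":-8,"dz":-9,"twist":0},{"dx":-1,"dy":-14,"dz":-9,"twist":0},{"dx":-1.3,"dy":-19,"dz":-9,"twist":0},{"dx":-1.3,"dy":-20.8,"dz":-9,"twist":0},{"dx":-1.3,"dy":-20.8,"dz":-7.5,"twist":0}]'
python3 - <<'E'
from h import *
x,y=b2w(-109,-15);go(x,y,.057,84.7)
E
```

```text
time: 47.35
eef_pos: [0.396, -0.1537, 0.1325]
tcp_rot: [0.739, 0.673, -0.0, 0.0]
contact_force: [0.2, -0.2, -0.8]
opening: -0.0
finger_force: 0.0
t47.4 at [ 0.396  -0.1537  0.1325] head 84.6 q6 -0.52 -> d [0.03 0.1  7.55] tw -0.1 F [ 0.2 -0.2 -0.8] op -0.00 ff 0.0
```

```bash
python3 -m pendant '[{"dx":0,"dy":0,"dz":1.5,"twist":0},{"dx":0,"dy":0,"dz":3,"twist":0},{"dx":0,"dy":0,"dz":4,"twist":0},{"dx":0,"dy":0,"dz":5,"twist":0},{"dx":0,"dy":0,"dz":6,"twist":0},{"dx":0,"dy":0,"dz":7,"twist":0},{"dx":0,"dy":0,"dz":7.6,"twist":0},{"dx":0,"dy":0,"dz":7.6,"twist":0}]'
python3 -m pendant '[{"dx":0,"dy":0.2,"dz":0,"twist":0},{"dx":0,"dy":0.4,"dz":0,"twist":0},{"dx":0,"dy":0.4,"dz":0,"twist":0}]'
python3 - <<'E'
from h import *
x,y=b2w(-103,-15);go(x,y,.057,84.7)
E
```

```text
time: 48.35
eef_pos: [0.396, -0.1533, 0.0557]
tcp_rot: [0.739, 0.674, -0.001, -0.001]
contact_force: [-1.8, -0.4, -0.1]
opening: -0.004
finger_force: 0.9
time: 48.72
eef_pos: [0.3984, -0.1533, 0.0552]
tcp_rot: [0.739, 0.674, -0.002, -0.003]
contact_force: [-6.2, -1.8, -2.2]
opening: -0.0
finger_force: 2.7
t48.7 at [ 0.3984 -0.1533  0.0552] head 84.7 q6 -0.51 -> d [-0.04  0.47 -0.19] tw 0.0 F [-6.2 -1.8 -2.2] op -0.00 ff 2.7
```

```bash
python3 -m pendant '[{"dx":0,"dy":0.2,"dz":0,"twist":0},{"dx":0,"dy":0.2,"dz":0,"twist":0}]'
python3 -m pendant '[{"dx":0,"dy":0.2,"dz":0,"twist":0},{"dx":0,"dy":0.2,"dz":0,"twist":0}]'
python3 -m pendant '[{"dx":0,"dy":0.2,"dz":0,"twist":0},{"dx":0,"dy":0.2,"dz":0,"twist":0}]'
```

```text
time: 48.98
eef_pos: [0.4023, -0.1538, 0.0561]
tcp_rot: [0.739, 0.674, -0.0, -0.001]
contact_force: [-3.0, 0.8, -1.7]
opening: 0.003
finger_force: 1.6
time: 49.22
eef_pos: [0.4039, -0.154, 0.0561]
tcp_rot: [0.739, 0.674, -0.001, -0.001]
contact_force: [-4.5, 0.9, -1.7]
opening: -0.002
finger_force: 2.7
time: 49.48
eef_pos: [0.4041, -0.154, 0.0561]
tcp_rot: [0.738, 0.674, -0.002, -0.004]
contact_force: [-12.3, 0.0, 5.6]
opening: 0.004
finger_force: 6.3
```

```bash
python3 -m pendant '[{"dx":0,"dy":-0.8,"dz":0,"twist":0},{"dx":0,"dy":-1.2,"dz":-3,"twist":0},{"dx":0,"dy":-1.2,"dz":-9,"twist":0},{"dx":0,"dy":0,"dz":-15,"twist":0},{"dx":-6,"dy":1,"dz":-17,"twist":0},{"dx":-12,"dy":2,"dz":-17,"twist":0},{"dx":-18,"dy":3,"dz":-17,"twist":0},{"dx":-24,"dy":3,"dz":-17,"twist":0},{"dx":-30,"dy":3,"dz":-17,"twist":0},{"dx":-35,"dy":3,"dz":-17,"twist":0}]'
python3 -m pendant '[{"dx":-6,"dy":0,"dz":0,"twist":0},{"dx":-10,"dy":0,"dz":0,"twist":0},{"dx":-10,"dy":0,"dz":0,"twist":0},{"dx":-10,"dy":0,"dz":0,"twist":0}]'
python3 - <<'E'
from h import *
s=cam("side");c=cam("top");M=np.array([[np.cos(BA),-np.sin(BA)],[np.sin(BA),np.cos(BA)]])
a=cv2.resize(c["img"][185:300,140:280,::-1],None,fx=2.8,fy=2.8)[:320];b=cv2.resize(s["img"][110:240,165:285,::-1],(295,320))
cv2.imwrite("pics/end.png",np.hstack([a,b]))
W=cloud(c);q=(W[...,:2]-BC)@M*1000;z=W[...,2]*1000
for nm,k in(("a",(abs(q[...,1])<26)&(q[...,0]>95)&(q[...,0]<125)),("b",(abs(q[...,0])<26)&(q[...,1]>121)&(q[...,1]<155)),("c",(abs(q[...,1])<26)&(q[...,0]<-95)&(q[...,0]>-125)),("d",(abs(q[...,0])<26)&(q[...,1]<-121)&(q[...,1]>-155))):
    print(nm,"px",k.sum(),"raised",(k&(z>25)&(z<130)).sum())
k=(abs(q[...,0])<10)&(abs(q[...,1])<60)&(z>98)&(z<115);print("bar",rect(q[k]/1000),np.median(z[k]))
E
```

```text
time: 50.72
eef_pos: [0.4048, -0.5092, 0.2277]
tcp_rot: [0.739, 0.673, -0.0, 0.003]
contact_force: [0.3, 1.3, 1.2]
opening: 0.002
finger_force: 0.0
time: 51.22
eef_pos: [0.3956, -0.6054, 0.2269]
tcp_rot: [0.739, 0.674, 0.0, 0.001]
contact_force: [0.7, -0.2, 0.3]
opening: -0.001
finger_force: 0.0
a px 135 raised 0
b px 164 raised 0
c px 249 raised 0
d px 276 raised 0
bar (array([ 1.3, -0.5]), array([98.3, 14. ]), 89.7) 102.92935420826232
```

View pics/end.png

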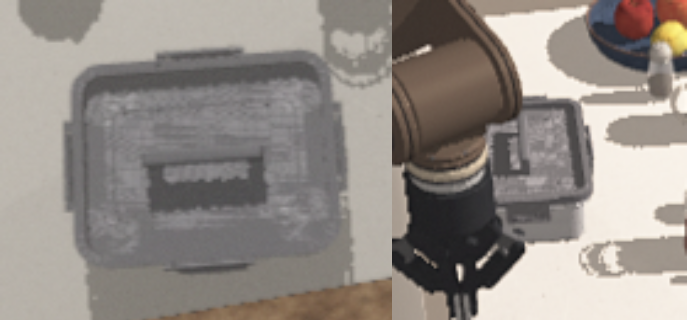

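All four flaps hang flush on the lid's sides: top (200,53), left (70,165), bottom (205,266) and right (343,155). The lid is square and level.

```bash
python3 -c "
from h import *
print(ctrl.sign_off())"
```

```text
the job is handed in; nothing more can be done
None
```

The lunch box is packed and handed in at about 51 s: the divider is seated, two mandarins are in the large compartment and two eggs in the small one, the lid is on square, and all four flaps are snapped shut and staying down.

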